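# Load the programming rack and start it

### The job

Take the dust cover off the programming rack and stand it in the middle of the black mat, then load every tracker module lying on the bench upright into the rack, plug down, one to a bay: a module pinched by its two orange buttons swings plug down when the grip is eased, and can then be gripped again and pushed down past the bay's sprung ball until it clicks fully home. When all are home and let go, throw the red start lever fully over, away from the robot. Leave the pen and the other things on the bench where they are.

Things in the scene. Friction and masses are not known exactly. Their poses are not given: they have to be found in the camera images.
- module0: Black tracker module, 130 x 34 x 20 mm, 0.16 kg, lying flat; may be absent. Origin: centre of its underside; x runs along it from the brass plug end (-65 mm) to the orange-marked grip end (+65), y across, z up out of the white label. A domed orange button (12 mm across, 3 mm proud) on each narrow side at x = +47 mm, 10 mm above the underside; 40 mm over both.
- module1: Same as module0; may be absent. Its smooth buttons act as a pivot: pinched across them with 50 N or more a module keeps its angle; below some 30 N it starts to swing plug down; eased on to about 3 N (fingers opened by tenths of a millimetre) it comes to hang within 10 degrees of plumb; under 2 N it drops. Mass centre 60 mm from the buttons.
- module2: Same as module0; may be absent. Thickness along the module, from the plug tip: 12 thick and 26 wide for 12 mm, 20 mm thick up to 27 mm, 12 mm from 27 to 45 mm (a groove 4 mm deep across both flat faces), then 20 mm to the end. Either flat face may face the ball.
- rack: Programming rack, fixed. Base 100 (x) x 290 (y -183 to +107 mm) x 20 mm; origin on the bench under the middle of three upright bays along y, 52 mm apart. A bay takes one module plug down, its thickness along rack y, its width along rack x: 22 x 41 mm inside, floor 20 mm above the bench. Walls between bays bevelled at 45 degrees, 78 to 93 mm up; outer walls (65 mm over both in x) to 96 mm.
- cover: Loose dust cover, 0.3 kg: clear plate 74 (x) x 206 (y) x 6 mm, underside 25 mm above the foot of its two blue end skirts (5 mm thick, at y = +-100 mm), blue upright bar on top in the middle, 16 mm thick (x), 70 mm long (y), 31 to 65 mm above the foot. Starts lying on the rack's outer walls, skirts outside the rack's ends. Origin: centre, at the skirts' foot; z up.
- cover_handle (a point): Point to grip on the cover's blue bar: on the cover's vertical axis, 50 mm above its foot; axes as the cover's, the bar 16 mm thick along x.
- mat: Black rubber mat, 260 (x) x 150 (y) x 3 mm, fixed on the bench at the robot's right. Origin: centre of its underside; x along its length.
- start (a joint): Start lever of the rack, 80 mm arm. Rad: 0 = off, leaning 0.5 rad to the rack's -x; 1.0 = fully on, leaning 0.5 rad to the rack's +x. Stays where left; friction 0.06 N m. Pivot 142 mm to the rack's -y of the rack's origin, 42 mm above the bench, axis along the rack's y.
- start_tip (a point): Centre of the lever's red ball knob (26 mm across).
- module0_plug (a point): Tip of the plug end of module0, mid width and thickness, 112 mm from the middle of its buttons; axes as the module's.
- module1_plug (a point): Tip of the plug end of module1, mid width and thickness, 112 mm from the middle of its buttons; axes as the module's.
- module2_plug (a point): Tip of the plug end of module2, mid width and thickness, 112 mm from the middle of its buttons; axes as the module's.
- bay0 (a point): Centre of the floor of bay 0 (rack -y end, next to the lever); axes as the rack's. Any module may go in any bay.
- ball0 (a joint): Sprung steel ball in the -y wall of bay 0, centre 36 mm above its floor, standing 4 mm into the bay. Value: m pressed back; 0 = out (bay empty, or clicked into a module's groove), 2 to 4 mm while a module's thick part holds it back. Pushing a module past takes about 3 to 12 N; one merely let go stops on the ball, some 30 mm too high.
- bay1 (a point): Centre of the floor of bay 1 (middle); axes as the rack's. Any module may go in any bay.
- ball1 (a joint): Sprung steel ball in the -y wall of bay 1, centre 36 mm above its floor, standing 4 mm into the bay. Value: m pressed back; 0 = out (bay empty, or clicked into a module's groove), 2 to 4 mm while a module's thick part holds it back. Pushing a module past takes about 3 to 12 N; one merely let go stops on the ball, some 30 mm too high.
- bay2 (a point): Centre of the floor of bay 2 (rack +y end); axes as the rack's. Any module may go in any bay.
- ball2 (a joint): Sprung steel ball in the -y wall of bay 2, centre 36 mm above its floor, standing 4 mm into the bay. Value: m pressed back; 0 = out (bay empty, or clicked into a module's groove), 2 to 4 mm while a module's thick part holds it back. Pushing a module past takes about 3 to 12 N; one merely let go stops on the ball, some 30 mm too high.
- pen: Loose marker pen, 140 x 13 mm, black and grey. Bystander; origin under its middle, x along it.
- relay: Loose black relay block, 70 x 34 x 30 mm. Bystander.
- hub: Loose black port hub, 70 x 160 x 26 mm. Bystander.
- mouse: Loose computer mouse, 100 x 60 x 32 mm. Bystander.
- tape: Loose yellow tape roll, 90 mm across, 25 mm high. Bystander.
- driver: Loose screwdriver with red handle. Bystander.
Not all that is in view belongs to the job. Of the things that look like the cover, the middle-sized one is meant.

How it is judged (in metres and radians):
On the way, in this order (a step that is already met when the one before it is completed fails the run):
1. the dust cover stands on the black mat, let go (horizontal distance between cover and mat below 0.045 m and z of cover in the frame of mat below 0.006 m and angle between cover's own z axis and vertical below 0.06 rad and contact force between cover and the fingers below 0.1 N and linear speed of cover below 0.02 m/s), for 0.2 s.
2. every module present is clicked home in a bay, plug down, and let go (((horizontal distance between module0_plug and bay0 below 0.006 m and z of module0_plug in the frame of bay0 below 0.004 m and angle between module0's own x axis and vertical below 0.12 rad and value of joint ball0 below 0.0014 m) or (horizontal distance between module0_plug and bay1 below 0.006 m and z of module0_plug in the frame of bay1 below 0.004 m and angle between module0's own x axis and vertical below 0.12 rad and value of joint ball1 below 0.0014 m) or (horizontal distance between module0_plug and bay2 below 0.006 m and z of module0_plug in the frame of bay2 below 0.004 m and angle between module0's own x axis and vertical below 0.12 rad and value of joint ball2 below 0.0014 m)) and contact force between each of module0, module1, module2 and the fingers below 0.1 N and linear speed of each of module0, module1, module2 below 0.02 m/s and ((horizontal distance between module1_plug and bay0 below 0.006 m and z of module1_plug in the frame of bay0 below 0.004 m and angle between module1's own x axis and vertical below 0.12 rad and value of joint ball0 below 0.0014 m) or (horizontal distance between module1_plug and bay1 below 0.006 m and z of module1_plug in the frame of bay1 below 0.004 m and angle between module1's own x axis and vertical below 0.12 rad and value of joint ball1 below 0.0014 m) or (horizontal distance between module1_plug and bay2 below 0.006 m and z of module1_plug in the frame of bay2 below 0.004 m and angle between module1's own x axis and vertical below 0.12 rad and value of joint ball2 below 0.0014 m)) and ((horizontal distance between module2_plug and bay0 below 0.006 m and z of module2_plug in the frame of bay0 below 0.004 m and angle between module2's own x axis and vertical below 0.12 rad and value of joint ball0 below 0.0014 m) or (horizontal distance between module2_plug and bay1 below 0.006 m and z of module2_plug in the frame of bay1 below 0.004 m and angle between module2's own x axis and vertical below 0.12 rad and value of joint ball1 below 0.0014 m) or (horizontal distance between module2_plug and bay2 below 0.006 m and z of module2_plug in the frame of bay2 below 0.004 m and angle between module2's own x axis and vertical below 0.12 rad and value of joint ball2 below 0.0014 m))), for 0.2 s.
3. the start lever is thrown over (value of joint start above 0.85 rad), for 0.2 s.
At the end, for the whole second after the job is handed in: Cover upright on the mat, within 45 mm of its centre; every module present plug down in a bay, tip within 4 mm of the floor and 6 mm of the bay centre, within 0.12 rad of upright, ball in its groove (pressed under 1.4 mm), still and let go; lever beyond 0.85 rad (all of step 1 and all of step 2 and value of joint start above 0.85 rad); the robot touches nothing.
It fails at once if the pen or another bystander is moved more than 30 mm (distance of any of pen, relay, hub, mouse, tape, driver from where it was at the start of the episode above 0.03 m).
Of module0, module1, module2 only 2 to 3 are there at a start; the rules pass over those that are not, and their reading is None.
At some moment in a run one of module0, module1, module2 may be knocked a few centimetres aside while the robot is not near it.
It also fails if it takes over 210 s, if anything falls off the work surface, if the arm or the gripper's body presses on something with over 40 N, if the wrist force passes 120 N, or if a joint passes its speed limit or range.

### The arm

A 6-joint arm with a two-finger parallel gripper is mounted at the origin on the work surface. World frame = base frame: x ahead of the robot, y to its left, z up, the work surface at z = 0. Lengths are in mm, angles in rad, forces in N, time in s.
With the tool pointing down it reaches from about 225 to 875 mm from the base axis. Payload 3.4 kg.
Tool frame: the origin (TCP) lies where the fingers leave the gripper's body, on its centre line; the fingertips stand 73 mm ahead of it and the grasp point (between the pads) lies 54 mm ahead of it (arm.grasp_offset is the distance from the TCP to the grasp point, in mm); y points along the fingers, x is the direction in which the jaws open and shut, and the axes are right-handed (so a half turn about y gives the same grasp; the last joint's range is limited). The gripper opens to 85 mm and grips with 20 to 120 N. Pads are 22 mm wide; open, the fingers measure 114 mm over their backs; the gripper's body (76 mm by 85 mm) begins 54 mm behind the grasp point. The pads swing forward as they close: fully open they stand 13 mm farther back than shut.
Start: joints at [1.171, 0.276, 1.505, -0, 1.361, -0.121], TCP at [158.255, 552.821, 303.928] pointing down, gripper open.
Joint ranges: [-2.89, 2.89], [-0.75, 2.08], [0.22, 2.7], [-1.18, 4.32], [0.11, 2.71], [-2.7, 2.7]. Speed limits (rad/s): [2.57, 2.57, 3.14, 3.14, 3.14, 3.14].

### API

Orientations are given as [roll, pitch, yaw] about the fixed x, y, z axes, in that order (R = Rz(yaw) Ry(pitch) Rx(roll)).
In Python, from bench import arm, eyes gives the robot as it stands.
- The arm moves only by the tool jog_arm, never from a script. Its argument "plan" is a list that holds one entry, the list of rows, each a list of 6 numbers: the shift along the tool's x, y, z in m, then the turn, a rotation vector about the tool's x, y, z in degrees. A call has 1 to 8 rows; each row shifts and turns the commanded pose from where the row before left it, along the tool's axes as they then stand; what a row does not reach is not made up. A row lasts 1/10 s, in which the tool goes at most 50 mm and 8.59 degrees, less where a joint would pass 70% of its speed; a pose out of reach is approached as far as the arm can. A call is refused whole if a number of a shift passes 0.05 or a number of a turn 8.59, either way. A call with a gripper value outside its range is refused whole. "gripper" is the opening, from 0 (shut) to 1 (fully open), set as the call begins (left out, the last holds). The fingers move at their own pace and stop on an object; the grip force is fixed at half the most. Time passes only in rows, so rows that do not move let the fingers close. It gives the time, the measured TCP pose, the force and the opening at its end, in the units of the state.
- arm.read_state(): the state, without advancing time (a new reading comes with each control period).
- eyes.snapshot(name): name is "side" or "top" or "wrist"; returns (picture, depth): 400x640x3 uint8, red, green, blue; 400x640 float32, mm along the optical axis (not along the pixel's ray), 0 where there is no reading.
- eyes.camera_model(name): a dict with "camera_matrix" (3x3 intrinsics, pixels), "position" and "attitude" of the camera in the world; the wrist camera has in their place "T_tool_cam" (4x4, takes a point from camera to tool coordinates, whose origin is the TCP and whose axes are the tool frame's). Camera axes: x right, y down, z forward; pixel columns grow to the right and rows downward; lengths in mm; the calibration is good to about 2 mm. A picture is of the moment at which its call begins: read the wrist's pose just before it. camera_model takes no time and is no camera call.
- arm.hand_in(): hands the job in, once; it reports no verdict.
The state is a dict: "time": time; "q": joint angles; "joint_velocities": joint speeds; "joint_efforts": joint torques, N m; "position": TCP position; "ee_rot": TCP orientation; "force": force on the tool from outside, world axes, zero at the start; "ft_torque": the same for the moment, N m; "gripper_width": opening from 0.0 (shut) to 1.0 (fully open).
Only numpy, scipy, OpenCV 4.12 (cv2) and the standard library are available. Lean on these libraries where they do the work, as an engineer would, in place of code of your own. Each camera call takes 0.05 s, during which the arm holds its last target. There are 200 camera calls.

## Working session

There is one attempt and no reset: what is moved stays moved. The work goes in short steps, Python scripts to look and compute and a tool call to move; the robot and the scene stay as the last step left them, time stands still between calls to the robot, and variables do not carry over. Pictures are saved under pics/ and viewed, about 12 in all and at most 16, crops included, and the job is handed in when it is done.

Besides the shell and the picture viewer there is one more tool, called by a JSON object that holds its "name" and its "arguments", one argument or row to a line. jog_arm: Moves the arm, as the interface text tells. Its arguments: {"type":"object","properties":{"plan":{"type":"array"},"gripper":{"type":"number"}},"required":["plan"]}

```bash
mkdir -p pics; python3 - <<'E'
from bench import arm, eyes
import cv2, numpy as np
s=arm.read_state(); print(s, arm.grasp_offset)
for n in ("side","top"):
    p,d=eyes.snapshot(n); np.save(f"{n}_d.npy",d); cv2.imwrite(f"pics/{n}1.png",p[...,::-1]); print(n,eyes.camera_model(n))
print(eyes.camera_model("wrist"))
E
```

```text
{'time': 0.0, 'q': array([ 1.17098563e+00,  2.76585825e-01,  1.50611924e+00, -3.20913704e-06,
        1.36069167e+00, -1.21025630e-01]), 'joint_velocities': array([ 0.00067402, -0.00012185,  0.00097452, -0.00057282, -0.00090277,
        0.00080976]), 'joint_efforts': array([ 2.06687626e-03, -4.16783416e+01, -2.45806789e+01, -2.80708491e-04,
        1.13067072e-02,  1.92092187e-05]), 'position': array([158.10047533, 552.4322317 , 303.05035207]), 'ee_rot': array([-1.57058163,  0.00179127,  1.29201213]), 'force': array([0.28836177, 0.99251123, 0.26948896]), 'ft_torque': array([0.0175808 , 0.04587265, 0.01177247]), 'gripper_width': 0.9963959055742151} 53.900000000000006
side {'camera_matrix': array([[425.25677622,   0.        , 322.88923755],
       [  0.        , 425.25677622, 195.98297813],
       [  0.        ,   0.        ,   1.        ]]), 'position': array([ 218.17512889,  933.08199484, 1223.82425939]), 'attitude': array([-2.4527864 , -0.00802979, -2.89686028])}
top {'camera_matrix': array([[391.11102938,   0.        , 312.91714457],
       [  0.        , 391.11102938, 193.77624004],
       [  0.        ,   0.        ,   1.        ]]), 'position': array([ 235.8954405 ,   17.31353483, 1185.80181409]), 'attitude': array([-2.95553008,  0.0118695 , -1.59383664])}
{'camera_matrix': array([[291.35174167,   0.        , 320.26888786],
       [  0.        , 291.35174167, 203.23665002],
       [  0.        ,   0.        ,   1.        ]]), 'T_tool_cam': array([[ 9.99999831e-01, -5.69453403e-04,  1.17553692e-04,
         5.32778262e-02],
       [-2.95382578e-04, -3.23371036e-01,  9.46272205e-01,
        -7.18170660e+01],
       [-5.00844468e-04, -9.46272080e-01, -3.23371149e-01,
         8.39361882e+01],
       [ 0.00000000e+00,  0.00000000e+00,  0.00000000e+00,
         1.00000000e+00]])}
```

View pictures.

View pics/top1.png

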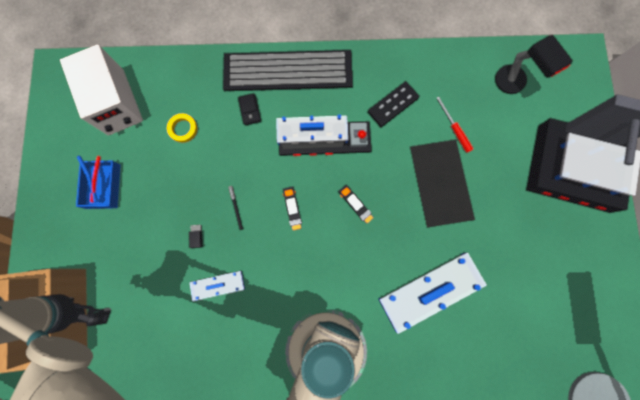

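View pics/side1.png

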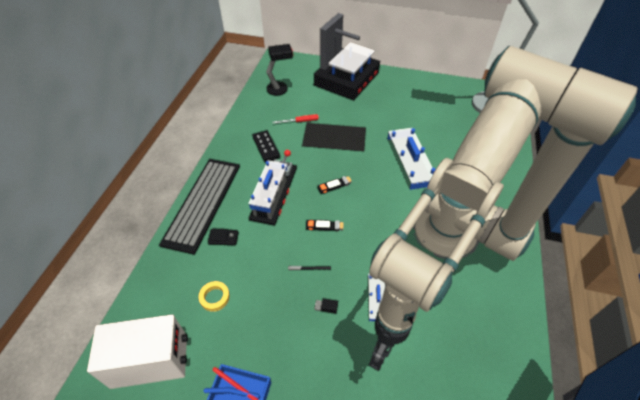

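```bash
cat > h.py <<'E'
import numpy as np, cv2
from scipy.spatial.transform import Rotation as R
from bench import arm, eyes
def cam(n, s=None):
    m=eyes.camera_model(n); K=m["camera_matrix"]
    if n=="wrist":
        s=s or arm.read_state(); T=m["T_tool_cam"]; Rw=R.from_euler("xyz",s["ee_rot"]).as_matrix()
        return K, Rw@T[:3,:3], s["position"]+Rw@T[:3,3]
    return K, R.from_euler("xyz",m["attitude"]).as_matrix(), m["position"]
def world(c,px,z):
    K,Rc,p=c; px=np.atleast_2d(px).astype(float)
    r=(Rc@np.linalg.inv(K)@np.c_[px,np.ones(len(px))].T).T
    return p+r*((z-p[2])/r[:,2])[:,None]
def pix(c,w):
    K,Rc,p=c; v=K@(Rc.T@(np.asarray(w,float)-p)); return v[:2]/v[2]
def blobs(img,lo,hi,amin=4,roi=None):
    h=cv2.cvtColor(img,cv2.COLOR_RGB2HSV); m=cv2.inRange(h,lo,hi)
    if roi: k=np.zeros_like(m); x0,y0,x1,y1=roi; k[y0:y1,x0:x1]=255; m&=k
    cs,_=cv2.findContours(m,cv2.RETR_EXTERNAL,cv2.CHAIN_APPROX_NONE)
    out=[]
    for c in cs:
        M=cv2.moments(cv2.drawContours(np.zeros_like(m),[c],-1,255,-1),True)
        if M["m00"]>=amin: out.append((M["m00"],np.array([M["m10"]/M["m00"],M["m01"]/M["m00"]]),cv2.minAreaRect(c),c))
    return sorted(out,key=lambda t:-t[0])
def snap(n,tag):
    s=arm.read_state(); p,d=eyes.snapshot(n); cv2.imwrite(f"pics/{tag}.png",p[...,::-1]); np.save(f"{tag}_d.npy",d); return p,d,cam(n,s)
E
python3 - <<'E'
from h import *
c=cam("top"); p=cv2.imread("pics/top1.png")[...,::-1].copy()
print("base",pix(c,[0,0,0]))
def show(t,bs,z):
    for b in bs: print(t,int(b[0]),b[1].round(1),world(c,b[1],z)[0].round(0),world(c,cv2.boxPoints(b[2]),z)[:,:2].round(0).tolist())
show("blue",blobs(p,(105,120,80),(125,255,255),40,(270,100,380,160)),136)
show("red",blobs(p,(0,150,100),(6,255,255),6,(340,110,380,160)),112)
show("orange",blobs(p,(5,150,140),(25,255,255),6,(270,170,390,240)),20)
show("white",blobs(p,(0,0,170),(179,60,255),6,(270,170,390,240)),20)
show("plate",blobs(p,(0,0,170),(179,60,255),60,(270,100,360,160)),102)
show("mat",blobs(p,(0,0,0),(179,120,60),600,(400,130,490,235)),3)
E
```

```text
base [325.75725028 350.95084553]
blue 160 [311.4 126. ] [629.  25. 136.] [[638.0, 57.0], [637.0, -8.0], [619.0, -7.0], [621.0, 57.0]]
red 52 [361.8 133.8] [ 610. -119.  112.] [[606.0, -104.0], [625.0, -115.0], [614.0, -134.0], [595.0, -123.0]]
orange 51 [288.4 192.2] [462. 100.  20.] [[473.0, 114.0], [472.0, 89.0], [453.0, 90.0], [454.0, 114.0]]
orange 51 [345.4 191.3] [461. -73.  20.] [[461.0, -58.0], [477.0, -75.0], [463.0, -88.0], [446.0, -71.0]]
orange 24 [296.2 227. ] [356.  78.  20.] [[358.0, 89.0], [362.0, 70.0], [353.0, 68.0], [349.0, 87.0]]
orange 23 [368.2 218.8] [ 375. -138.   20.] [[372.0, -128.0], [385.0, -142.0], [379.0, -148.0], [366.0, -133.0]]
white 130 [291.4 205.7] [421.  92.  20.] [[441.0, 109.0], [446.0, 83.0], [400.0, 75.0], [395.0, 101.0]]
white 130 [354.6 201.9] [427. -99.  20.] [[437.0, -75.0], [454.0, -95.0], [418.0, -123.0], [401.0, -103.0]]
white 46 [294.5 222.1] [371.  83.  20.] [[374.0, 100.0], [381.0, 68.0], [368.0, 65.0], [361.0, 97.0]]
white 42 [365.4 214.8] [ 387. -130.   20.] [[383.0, -115.0], [403.0, -137.0], [394.0, -145.0], [374.0, -123.0]]
plate 1649 [311.2 128.4] [634.  26. 102.] [[670.0, 130.0], [674.0, -79.0], [599.0, -79.0], [595.0, 127.0]]
mat 3676 [441.6 183.3] [ 482. -371.    3.] [[599.0, -284.0], [627.0, -428.0], [370.0, -457.0], [344.0, -318.0]]
```

{"name": "jog_arm", "arguments": {
  "plan": [
    [[0,0,0,0,8.1,0],[0,0,0,0,8.1,0],[0,0,0,0,8.1,0],[0,0,0,0,8.1,0],[0,0,0,0,8.1,0],[0,0,0,0,8.1,0],[0,0,0,0,8.1,0],[0,0,0,0,8.1,0]]
  ]
}}

```text
time: 0.9
position: [158.2, 552.6, 303.4]
ee_rot: [-1.572, 0.001, 0.155]
force: [0.0, 0.0, 0.1]
gripper_width: 1.004
```

{"name": "jog_arm", "arguments": {
  "plan": [
    [[0,0,0,0,8.1,0],[0.031,0,-0.036,0,0,0],[0.031,0,-0.036,0,0,0],[0.031,0,-0.036,0,0,0],[0.031,0,-0.036,0,0,0],[0.031,0,-0.036,0,0,0],[0.031,0,-0.036,0,0,0],[0.031,0,-0.036,0,0,0]]
  ]
}}

```text
time: 1.7
position: [380.9, 303.4, 303.7]
ee_rot: [-1.571, 0.0, 0.02]
force: [-0.1, 1.2, 0.1]
gripper_width: 0.998
```

{"name": "jog_arm", "arguments": {
  "plan": [
    [[0.031,0,-0.036,0,0,0],[0.031,0,-0.036,0,0,0],[0.031,0,-0.036,0,0,0],[0.031,0,-0.036,0,0,0],[0.031,0,-0.036,0,0,0],[0.031,0,-0.036,0,0,0],[0.031,0,-0.036,0,0,0],[0,0,0,0,0,0]]
  ]
}}

```text
time: 2.5
position: [605.8, 52.6, 302.6]
ee_rot: [-1.574, -0.002, 0.014]
force: [-1.3, 0.8, 0.1]
gripper_width: 0.998
```

```bash
cat >> h.py <<'E'
def go(tgt,yaw,pitch_x=0):
    """remaining turn (deg, tool) and shift (m, in tool axes after the turn)"""
    s=arm.read_state(); Rn=R.from_euler("xyz",s["ee_rot"]); Rt=R.from_euler("z",yaw)*R.from_euler("x",-np.pi/2+pitch_x)
    print("at",s["position"].round(1),s["ee_rot"].round(3),"turn",np.degrees((Rn.inv()*Rt).as_rotvec()).round(2),"shift",(Rt.inv().apply(np.array(tgt)-s["position"])/1000).round(4))
E
python3 - <<'E'
from h import *
p,d,c=snap("wrist","w1")
def show(t,bs,z):
    for b in bs: print(t,int(b[0]),b[1].round(1),world(c,b[1],z)[0].round(0),world(c,cv2.boxPoints(b[2]),z)[:,:2].round(0).tolist())
show("blue",blobs(p,(105,120,80),(125,255,255),60),136)
show("red",blobs(p,(0,150,100),(6,255,255),60),112)
E
```

```text
blue 1415 [349.7 227.4] [632.  32. 136.] [[624.0, -8.0], [623.0, 68.0], [640.0, 67.0], [642.0, -9.0]]
blue 426 [ 12.1 391.7] [ 267. -171.  136.] [[259.0, -154.0], [294.0, -153.0], [285.0, -182.0], [250.0, -182.0]]
blue 170 [384.3 140.5] [656. 108. 136.] [[649.0, 106.0], [652.0, 115.0], [664.0, 110.0], [660.0, 101.0]]
blue 155 [378.1 223.6] [657.  36. 136.] [[649.0, 40.0], [658.0, 45.0], [665.0, 32.0], [656.0, 27.0]]
blue 145 [318.5 292.6] [605. -37. 136.] [[601.0, -28.0], [609.0, -28.0], [609.0, -46.0], [601.0, -46.0]]
blue 144 [372.9 292.7] [658. -36. 136.] [[650.0, -30.0], [659.0, -26.0], [665.0, -43.0], [656.0, -47.0]]
blue 141 [318.6 140.5] [603. 108. 136.] [[599.0, 113.0], [608.0, 113.0], [608.0, 103.0], [599.0, 102.0]]
blue 138 [318.6 223.4] [604.  35. 136.] [[599.0, 42.0], [609.0, 43.0], [609.0, 29.0], [599.0, 29.0]]
blue 92 [  6.7 307.8] [299. -58. 136.] [[288.0, -61.0], [308.0, -48.0], [309.0, -54.0], [289.0, -67.0]]
red 439 [319.5 344.2] [ 607. -124.  112.] [[595.0, -107.0], [619.0, -107.0], [620.0, -141.0], [595.0, -142.0]]
```

View pics/w1.png

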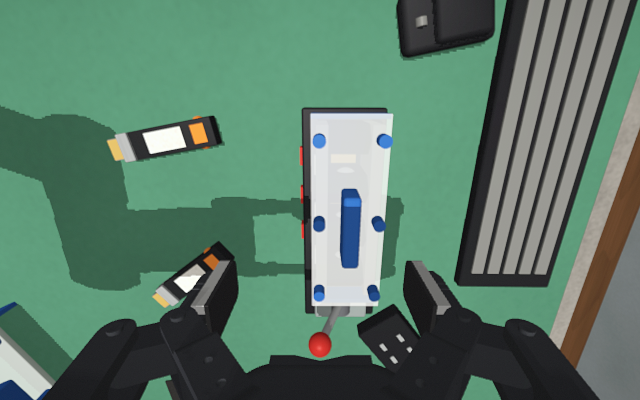

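```bash
python3 - <<'E'
from h import *
d=np.load("w1_d.npy"); c=cam("wrist")
K,Rc,p=c
def w3(u,v):
    z=d[v,u]; return p+Rc@(np.linalg.inv(K)@[u*z,v*z,z])
for n,u,v in [("knobL",319,222),("knobR",377,221),("knobTL",319,140),("plate",335,230),("plate2",330,270),("bartop",350,199),("bartop end",350,262),("bar",350,230),("table",250,150),("knob red",319,344)]: print(n,w3(u,v).round(0))
go([632,27,230],0.02)
E
```

```text
knobL [602.  32. 118.]
knobR [657.  33. 116.]
knobTL [601. 109. 118.]
plate [602. 138. 374.]
plate2 [614. -29. 104.]
bartop [628.  62. 137.]
bartop end [631.   0. 137.]
bar [629.  33. 138.]
table [513.  82.   2.]
knob red [ 604. -106.  126.]
at [603.6  55.  302.6] [-1.571e+00  1.000e-03  1.600e-02] turn [ 0.01 -0.25 -0.08] shift [ 0.0279  0.0726 -0.0286]
```

{"name": "jog_arm", "arguments": {
  "plan": [
    [[0.014,0,-0.004,0,0,0],[0.014,0,-0.004,0,0,0],[0,0.03,0,0,0,0],[0,0.03,0,0,0,0],[0,0.03,0,0,0,0],[0,0.02,0,0,0,0],[0,0.011,0,0,0,0],[0,0,0,0,0,0]]
  ]
}}

```text
time: 3.35
position: [628.7, 50.9, 181.3]
ee_rot: [-1.57, 0.004, 0.021]
force: [-0.0, 0.3, -0.8]
gripper_width: 1.0
```

{"name": "jog_arm", "arguments": {
  "plan": [
    [[0,0,0,0,0,0],[0,0,0,0,0,0],[0,0,0,0,0,0],[0,0,0,0,0,0],[0,0,0,0,0,0],[0,0,0,0,0,0],[0,0,0,0,0,0],[0,0,0,0,0,0]]
  ],
  "gripper": 0
}}

```text
time: 4.15
position: [631.2, 50.0, 184.0]
ee_rot: [-1.571, -0.003, 0.02]
force: [0.9, -0.3, 6.0]
gripper_width: 0.175
```

{"name": "jog_arm", "arguments": {
  "plan": [
    [[0,-0.03,0,0,0,0],[0,-0.03,0,0,0,0],[0,-0.03,0,0,0,0],[0,-0.03,0,0,0,0],[0,0,0,0,8.42,0],[0,0,0,0,8.42,0],[0,0,0,0,8.42,0],[0,0,0,0,8.42,0]]
  ]
}}

```text
time: 4.95
position: [629.1, 50.0, 301.2]
ee_rot: [-1.573, 0.004, -0.574]
force: [-0.5, -0.7, -2.4]
gripper_width: 0.176
```

{"name": "jog_arm", "arguments": {
  "plan": [
    [[0,0,0,0,8.42,0],[0,0,0,0,8.42,0],[0,0,0,0,8.42,0],[0,0,0,0,8.42,0],[0,0,0,0,8.42,0],[0,0,0,0,8.42,0],[0.04,0,-0.0175,0,0,0],[0.04,0,-0.0175,0,0,0]]
  ]
}}

```text
time: 5.75
position: [604.0, -33.4, 301.0]
ee_rot: [-1.575, 0.001, -1.447]
force: [0.9, -0.4, -2.8]
gripper_width: 0.174
```

{"name": "jog_arm", "arguments": {
  "plan": [
    [[0.04,0,-0.0175,0,0,0],[0.04,0,-0.0175,0,0,0],[0.04,0,-0.0175,0,0,0],[0.04,0,-0.0175,0,0,0],[0.04,0,-0.0175,0,0,0],[0.04,0,-0.0175,0,0,0],[0.04,0,-0.0175,0,0,0],[0.04,0,-0.0175,0,0,0]]
  ]
}}

```text
time: 6.55
position: [503.2, -369.1, 301.2]
ee_rot: [-1.573, 0.003, -1.45]
force: [1.0, -0.8, -2.2]
gripper_width: 0.174
```

```bash
python3 - <<'E'
from h import *
go([505,-368,117],-1.45)
p,d,c=snap("top","t2")
def show(t,bs,z):
    for b in bs: print(t,int(b[0]),b[1].round(1),world(c,b[1],z)[0].round(0),world(c,cv2.boxPoints(b[2]),z)[:,:2].round(0).tolist())
show("orange",blobs(p,(5,150,140),(25,255,255),6,(270,170,390,240)),20)
E
```

```text
at [ 503.2 -369.1  301.2] [-1.573  0.003 -1.45 ] turn [ 0.13 -0.01 -0.19] shift [-0.0009  0.1842  0.0019]
orange 46 [288.5 192.4] [462. 100.  20.] [[454.0, 111.0], [473.0, 111.0], [472.0, 89.0], [453.0, 90.0]]
```

View pics/t2.png

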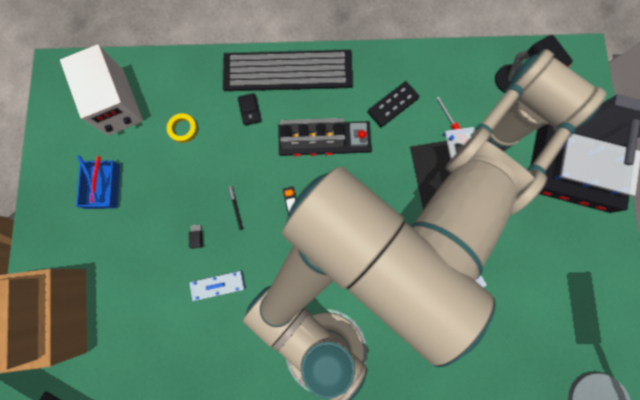

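{"name": "jog_arm", "arguments": {
  "plan": [
    [[0,0.04,0,0,0,0],[0,0.04,0,0,0,0],[0,0.04,0,0,0,0],[0,0.03,0,0,0,0],[0,0.015,0,0,0,0],[0,0.01,0,0,0,0],[0,0.004,0,0,0,0],[0,0,0,0,0,0]]
  ]
}}

```text
time: 7.4
position: [504.7, -368.0, 123.5]
ee_rot: [-1.571, 0.001, -1.45]
force: [-0.6, 0.2, -2.2]
gripper_width: 0.177
```

{"name": "jog_arm", "arguments": {
  "plan": [
    [[0,0.003,0,0,0,0],[0,0.002,0,0,0,0],[0,0,0,0,0,0]]
  ]
}}

```text
time: 7.7
position: [504.8, -368.2, 119.3]
ee_rot: [-1.57, -0.0, -1.45]
force: [-0.4, -0.2, -1.6]
gripper_width: 0.169
```

{"name": "jog_arm", "arguments": {
  "plan": [
    [[0,0.001,0,0,0,0],[0,0.001,0,0,0,0],[0,0.001,0,0,0,0],[0,0,0,0,0,0]]
  ]
}}

```text
time: 8.1
position: [504.8, -368.2, 116.1]
ee_rot: [-1.571, -0.0, -1.45]
force: [-0.3, 0.7, -0.9]
gripper_width: 0.172
```

{"name": "jog_arm", "arguments": {
  "plan": [
    [[0,0.001,0,0,0,0],[0,0.001,0,0,0,0],[0,0,0,0,0,0]]
  ]
}}

```text
time: 8.4
position: [504.8, -368.1, 116.0]
ee_rot: [-1.57, -0.001, -1.45]
force: [-1.1, 3.3, 9.7]
gripper_width: 0.168
```

{"name": "jog_arm", "arguments": {
  "plan": [
    [[0,0,0,0,0,0],[0,0,0,0,0,0],[0,0,0,0,0,0],[0,0,0,0,0,0],[0,0,0,0,0,0],[0,0,0,0,0,0],[0,0,0,0,0,0],[0,-0.02,0,0,0,0]]
  ],
  "gripper": 1
}}

```text
time: 9.2
position: [503.3, -366.9, 131.4]
ee_rot: [-1.575, 0.005, -1.45]
force: [0.3, 0.2, -0.3]
gripper_width: 0.999
```

{"name": "jog_arm", "arguments": {
  "plan": [
    [[0,-0.04,0,0,0,0],[0,-0.04,0,0,0,0],[0,-0.034,0,0,0,0],[0,0,0,0,-7.53,0],[0,0,0,0,-7.53,0],[0,0,0,0,-7.53,0],[0,0,0,0,-7.53,0],[-0.0374,0,0.0204,0,0,0]]
  ]
}}

```text
time: 10.0
position: [499.6, -330.0, 247.5]
ee_rot: [-1.571, -0.005, -0.926]
force: [0.4, 0.9, 0.5]
gripper_width: 0.998
```

{"name": "jog_arm", "arguments": {
  "plan": [
    [[-0.0374,0,0.0204,0,0,0],[-0.0374,0,0.0204,0,0,0],[-0.0374,0,0.0204,0,0,0],[-0.0374,0,0.0204,0,0,0],[-0.0374,0,0.0204,0,0,0],[-0.0374,0,0.0204,0,0,0],[0,0,0,0,0,0]]
  ]
}}

```text
time: 10.7
position: [459.0, -68.7, 247.9]
ee_rot: [-1.57, 0.003, -0.92]
force: [-0.7, 0.1, 0.4]
gripper_width: 1.002
```

```bash
python3 - <<'E'
from h import *
def show(t,bs,z,c):
    for b in bs: print(t,int(b[0]),b[1].round(1),world(c,b[1],z)[0].round(0),world(c,cv2.boxPoints(b[2]),z)[:,:2].round(0).tolist())
p,d,c=snap("wrist","w2")
print(arm.read_state()["position"])
show("orange",blobs(p,(5,150,140),(25,255,255),30),20,c)
show("white",blobs(p,(0,0,170),(179,60,255),60),20,c)
p,d,c=snap("top","t3")
for b in blobs(p,(105,120,80),(125,255,255),40,(400,100,490,235)): print("bar",world(c,b[1],68)[0],world(c,cv2.boxPoints(b[2]),68).round(0)[:,:2].tolist())
E
```

```text
[460.21798854 -71.04792609 248.09283219]
orange 448 [181.2  80.1] [461. 101.  20.] [[450.0, 112.0], [467.0, 113.0], [472.0, 90.0], [455.0, 88.0]]
orange 322 [325.8 187.9] [460. -73.  20.] [[459.0, -60.0], [473.0, -77.0], [461.0, -87.0], [447.0, -69.0]]
orange 51 [202.7  89.5] [466.  80.  20.] [[469.0, 85.0], [472.0, 81.0], [464.0, 77.0], [461.0, 80.0]]
white 4240 [566.2 285.8] [ 539. -377.   20.] [[449.0, -353.0], [590.0, -333.0], [589.0, -416.0], [440.0, -448.0]]
white 2984 [492.  59.] [ 652. -120.   20.] [[608.0, -97.0], [683.0, -100.0], [686.0, -152.0], [609.0, -153.0]]
white 1786 [ 44.  364.1] [36. 78. 20.] [[-19.0, 118.0], [126.0, 82.0], [103.0, 41.0], [-50.0, 75.0]]
white 1372 [427.7  23.2] [637. -53.  20.] [[629.0, -13.0], [651.0, -16.0], [652.0, -87.0], [630.0, -86.0]]
white 1237 [168.6 120.9] [420.  93.  20.] [[391.0, 101.0], [440.0, 109.0], [448.0, 85.0], [400.0, 75.0]]
white 866 [326.1 224.5] [ 427. -100.   20.] [[437.0, -77.0], [452.0, -96.0], [417.0, -123.0], [401.0, -103.0]]
white 448 [154.8 166.6] [370.  83.  20.] [[348.0, 97.0], [374.0, 100.0], [382.0, 66.0], [356.0, 
[... 404 characters left out ...]
, -203.0], [738.0, -208.0], [729.0, -196.0]]
white 123 [609.4  74.5] [ 710. -218.   20.] [[707.0, -209.0], [717.0, -222.0], [713.0, -227.0], [704.0, -215.0]]
white 109 [396.9  22.4] [621. -30.  20.] [[619.0, -17.0], [622.0, -18.0], [623.0, -43.0], [620.0, -43.0]]
white 99 [170.2 387. ] [103. -77.  20.] [[114.0, -61.0], [121.0, -65.0], [92.0, -93.0], [85.0, -89.0]]
white 65 [441.6 309. ] [ 424. -282.   20.] [[424.0, -275.0], [433.0, -287.0], [425.0, -294.0], [416.0, -282.0]]
white 65 [198.9 309. ] [241. -44.  20.] [[239.0, -33.0], [248.0, -45.0], [239.0, -51.0], [230.0, -39.0]]
bar [ 476.45378753 -366.67949189   68.        ] [[509.0, -353.0], [512.0, -373.0], [446.0, -380.0], [443.0, -360.0]]
```

View pics/w2.png

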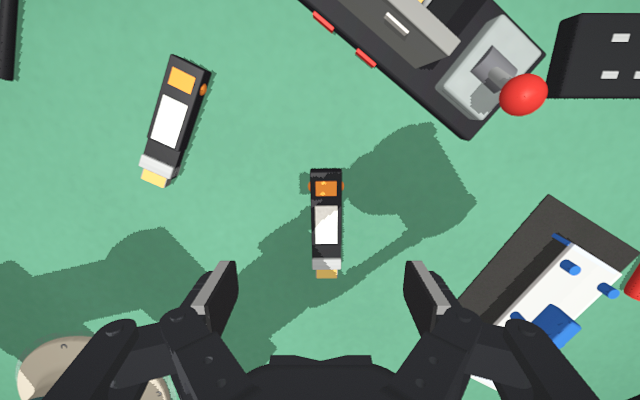

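{"name": "jog_arm", "arguments": {
  "plan": [
    [[0.0026,0.045,-0.0016,0,0.2,0],[0,0.045,0,0,0,0],[0,0.04,0,0,0,0],[0,0.025,0,0,0,0],[0,0.012,0,0,0,0],[0,0.008,0,0,0,0],[0,0,0,0,0,0]]
  ]
}}

```text
time: 11.5
position: [461.4, -77.2, 72.0]
ee_rot: [-1.572, 0.001, -0.929]
force: [0.1, 0.0, -0.3]
gripper_width: 0.999
```

{"name": "jog_arm", "arguments": {
  "plan": [
    [[0,0,0,0,0,0],[0,0,0,0,0,0],[0,0,0,0,0,0],[0,0,0,0,0,0],[0,0,0,0,0,0],[0,0,0,0,0,0],[0,0,0,0,0,0]]
  ],
  "gripper": 0
}}

```text
time: 12.2
position: [461.7, -76.3, 74.2]
ee_rot: [-1.57, -0.002, -0.927]
force: [-1.6, 0.0, 6.9]
gripper_width: 0.426
```

```bash
python3 - <<'E'
from h import *
s=arm.read_state(); print(s["position"],s["force"],s["ft_torque"],s["gripper_width"]*85)
p,d,c=snap("wrist","w3"); cv2.imwrite("pics/w3c.png",p[100:400,120:520,::-1])
E
```

```text
[461.68107787 -76.29223592  74.17666843] [-1.62750612e+00  4.12762151e-04  6.86230839e+00] [ 0.08277171  0.23977821 -0.08919408] 36.22651751664284
```

View pics/w3c.png

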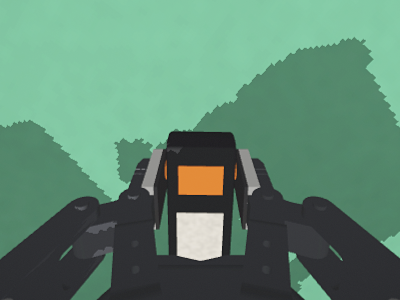

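{"name": "jog_arm", "arguments": {
  "plan": [
    [[0,-0.015,0,0,0,0],[0,-0.03,0,0,0,0],[0,-0.03,0,0,0,0],[0,-0.03,0,0,0,0],[0,-0.03,0,0,0,0],[0,-0.03,0,0,0,0],[0,-0.045,0,0,0,0],[0,0,0,0,0,0]]
  ]
}}

```text
time: 13.05
position: [464.0, -77.0, 288.9]
ee_rot: [-1.563, -0.011, -0.927]
force: [1.8, -0.1, -1.9]
gripper_width: 0.431
```

```bash
python3 - <<'E'
from h import *
s=arm.read_state(); Rw=R.from_euler("xyz",s["ee_rot"])
print(s["position"],s["force"],Rw.inv().apply(s["ft_torque"]),s["gripper_width"])
p,d,c=snap("wrist","w4")
h=cv2.cvtColor(p,cv2.COLOR_RGB2HSV)
for b in blobs(p,(5,150,140),(25,255,255),30,(250,100,400,400)): print(int(b[0]),b[1])
for b in blobs(p,(0,0,170),(179,60,255),60,(250,100,400,400)): print("w",int(b[0]),b[1])
E
```

```text
[464.00265543 -76.95319221 288.89197253] [ 1.84847576 -0.07403588 -1.85828108] [ 0.10092293  0.02264052 -0.03115402] 0.43051074087201135
1268 [320.21608833 280.46766562]
w 2088 [319.1355364  335.05316092]
```

{"name": "jog_arm", "arguments": {
  "plan": [
    [[0,0,0,0,0,0],[0,0,0,0,0,0],[0,0,0,0,0,0]]
  ],
  "gripper": 0.42
}}

```text
time: 13.4
position: [460.5, -76.0, 281.4]
ee_rot: [-1.573, 0.003, -0.928]
force: [-0.1, 0.6, -1.6]
gripper_width: 0.43
```

{"name": "jog_arm", "arguments": {
  "plan": [
    [[0,0,0,0,0,0],[0,0,0,0,0,0],[0,0,0,0,0,0]]
  ],
  "gripper": 0.43
}}

```text
time: 13.7
position: [461.3, -76.2, 282.5]
ee_rot: [-1.571, 0.001, -0.928]
force: [0.3, 0.9, -1.2]
gripper_width: 0.43
```

```bash
cat >> h.py <<'E'
def look(tag):
    s=arm.read_state(); Rw=R.from_euler("xyz",s["ee_rot"])
    print(s["position"].round(1),s["force"].round(2),"tq",Rw.inv().apply(s["ft_torque"]).round(3),"w",round(s["gripper_width"],4))
    p,d,c=snap("wrist",tag)
    for b in blobs(p,(5,150,140),(25,255,255),30,(250,60,400,400)): print("o",int(b[0]),b[1].round(1))
    for b in blobs(p,(0,0,170),(179,60,255),60,(250,60,400,400)): print("w",int(b[0]),b[1].round(1))
E
python3 -c "
from h import *
look('w5')"
```

```text
[461.3 -76.2 282.5] [ 0.32  0.9  -1.16] tq [0.04  0.005 0.069] w 0.4304
o 1227 [320.2 281.2]
w 2093 [319.1 334.8]
```

{"name": "jog_arm", "arguments": {
  "plan": [
    [[0,0,0,0,0,0],[0,0,0,0,0,0],[0,0,0,0,0,0]]
  ],
  "gripper": 0.436
}}

```text
time: 14.05
position: [461.3, -76.2, 282.9]
ee_rot: [-1.571, -0.0, -0.928]
force: [0.8, -0.9, -1.7]
gripper_width: 0.44
```

```bash
python3 -c "
from h import *
look('w6')"
```

```text
[461.3 -76.2 282.9] [ 0.83 -0.93 -1.69] tq [ 0.102 -0.004 -0.018] w 0.4398
o 1212 [320.3 281.8]
o 33 [285. 271.]
w 2094 [319.1 334.7]
```

{"name": "jog_arm", "arguments": {
  "plan": [
    [[0,0,0,0,0,0],[0,0,0,0,0,0],[0,0,0,0,0,0]]
  ],
  "gripper": 0.439
}}

```text
time: 14.4
position: [461.3, -76.2, 282.9]
ee_rot: [-1.571, -0.0, -0.928]
force: [-0.0, 0.5, -1.7]
gripper_width: 0.436
```

```bash
python3 -c "
from h import *
look('w7')"
```

```text
[461.3 -76.2 282.9] [-0.02  0.53 -1.73] tq [ 0.1   -0.01  -0.025] w 0.4358
o 1220 [320.2 281.9]
o 35 [284.9 271.2]
w 2097 [319.2 334.6]
```

{"name": "jog_arm", "arguments": {
  "plan": [
    [[0,0,0,0,0,0],[0,0,0,0,0,0],[0,0,0,0,0,0]]
  ],
  "gripper": 0.442
}}

```text
time: 14.75
position: [461.3, -76.2, 282.9]
ee_rot: [-1.571, 0.0, -0.928]
force: [0.4, -0.2, -1.5]
gripper_width: 0.442
```

```bash
python3 -c "
from h import *
look('w8')"
```

```text
[461.3 -76.2 282.9] [ 0.39 -0.17 -1.49] tq [0.088 0.028 0.038] w 0.4424
o 1194 [320.  282.2]
o 36 [284.9 271. ]
o 31 [355.9 271.9]
w 2094 [319.1 334.5]
```

{"name": "jog_arm", "arguments": {
  "plan": [
    [[0,0,0,0,0,0],[0,0,0,0,0,0],[0,0,0,0,0,0]]
  ],
  "gripper": 0.447
}}

```text
time: 15.1
position: [461.2, -76.3, 282.8]
ee_rot: [-1.571, 0.0, -0.928]
force: [0.9, -0.3, -2.4]
gripper_width: 0.452
```

```bash
python3 -c "
from h import *
look('w9')"
```

```text
[461.2 -76.3 282.8] [ 0.9  -0.29 -2.42] tq [ 0.118 -0.034 -0.022] w 0.4523
```

{"name": "jog_arm", "arguments": {
  "plan": [
    [[0,0,0,0,0,0],[0,0,0,0,0,0],[0,0,0,0,0,0]]
  ],
  "gripper": 0.451
}}

```text
time: 15.45
position: [461.2, -76.3, 282.9]
ee_rot: [-1.571, 0.0, -0.928]
force: [0.2, -0.8, -1.5]
gripper_width: 0.452
```

```bash
python3 -c "
from h import *
look('w10')"
```

```text
[461.2 -76.3 282.9] [ 0.15 -0.84 -1.47] tq [ 0.041 -0.002 -0.014] w 0.4517
w 119 [318.7 205. ]
```

View pics/w10.png

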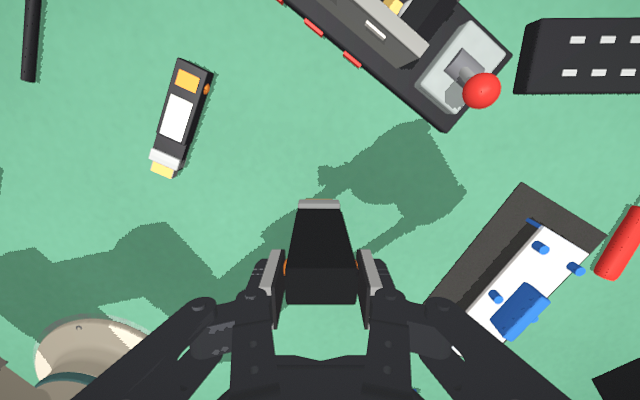

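{"name": "jog_arm", "arguments": {
  "plan": [
    [[0,0,0,0,0,0],[0,0,0,0,0,0],[0,0,0,0,0,0],[0,0,0,0,0,0],[0,0,0,0,0,0]]
  ],
  "gripper": 0
}}

```text
time: 16.0
position: [461.3, -76.3, 282.9]
ee_rot: [-1.571, 0.0, -0.928]
force: [0.7, 0.6, -2.2]
gripper_width: 0.426
```

```bash
python3 - <<'E'
from h import *
look('w11')
p=cv2.imread("pics/w11.png"); print([(r,p[r,310:330].mean((0,1)).round().astype(int).tolist()) for r in range(190,214)])
b=p[203:209,270:370].mean(0).mean(1).astype(int); print(b.tolist())
# rack in top view
p,d,c=snap("top","t4")
cv2.imwrite("pics/t4c.png",cv2.resize(p[105:165,265:385,::-1],None,fx=6,fy=6,interpolation=cv2.INTER_CUBIC))
E
```

```text
[461.3 -76.3 282.9] [ 0.66  0.58 -2.19] tq [ 0.036  0.013 -0.043] w 0.426
w 129 [318.9 209.5]
[(190, 143), (191, 140), (192, 135), (193, 131), (194, 123), (195, 123), (196, 120), (197, 116), (198, 109), (199, 109), (200, 110), (201, 114), (202, 116), (203, 120), (204, 130), (205, 134), (206, 135), (207, 145), (208, 169), (209, 170), (210, 171), (211, 170), (212, 154), (213, 24)]
[171, 171, 171, 171, 171, 171, 171, 170, 170, 170, 170, 169, 169, 168, 167, 167, 167, 167, 167, 168, 168, 168, 168, 168, 168, 170, 166, 157, 156, 148, 147, 145, 139, 139, 138, 139, 139, 139, 139, 139, 138, 138, 138, 138, 137, 137, 137, 137, 137, 137, 137, 137, 137, 137, 136, 136, 137, 141, 147, 146, 145, 146, 145, 145, 145, 145, 145, 145, 150, 160, 165, 165, 164, 164, 164, 165, 165, 165, 165, 164, 164, 164, 164, 165, 165, 166, 166, 166, 166, 167, 166, 166, 166, 167, 166, 162, 167, 166, 160, 160]
```

View pics/t4c.png

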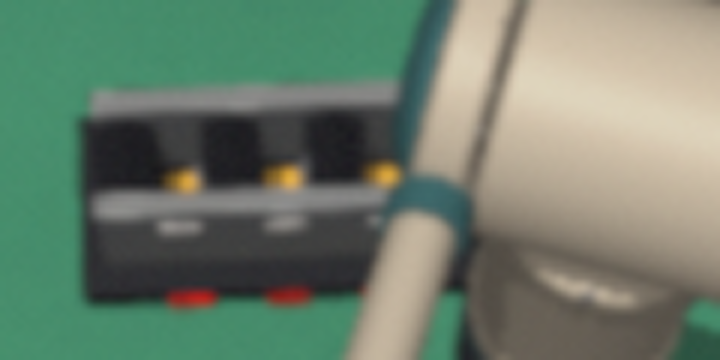

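```bash
cat >> h.py <<'E'
def tilt(tag,r0=215,r1=260):
    d=np.load(f"{tag}_d.npy"); m=eyes.camera_model("wrist"); K=m["camera_matrix"]; T=m["T_tool_cam"]
    v,u=np.mgrid[r0:r1:3,305:334:4]; z=d[v,u]; ok=z>0
    P=(np.linalg.inv(K)@np.stack([u*z,v*z,z])[:,ok]).T@T[:3,:3].T+T[:3,3]
    for a in range(int(P[:,1].min())//10*10,int(P[:,1].max())+1,10):
        q=P[(P[:,1]>=a)&(P[:,1]<a+10)]
        if len(q): print(a,q.mean(0).round(1),q[:,2].std().round(1))
    k=np.polyfit(P[:,1],P[:,2],1); print("slope deg",np.degrees(np.arctan(k[0])),"z at 63,163,175:",np.polyval(k,[63,163,175]))
E
python3 -c "
from h import *
tilt('w11'); tilt('w10')"
```

```text
50 [-1.2 57.2 11.4] 0.3
60 [-1.6 65.5 10.7] 0.2
70 [-1.9 74.3 10.1] 0.3
80 [-0.1 85.   9.2] 0.2
90 [-2.3 94.1  8.5] 0.2
100 [ -1.4 103.8   7.6] 0.3
110 [ -1.3 114.9   6.9] 0.3
120 [ -0.8 124.8   5.9] 0.4
slope deg -4.524213115879625 z at 63,163,175: [10.9031716   2.99047789  2.04095464]
50 [-1.3 57.7 11.1] 0.4
60 [-1.6 65.4 10.9] 0.3
70 [-1.  74.8 10.5] 0.2
80 [-1.8 84.8 10.2] 0.3
90 [-0.8 94.1  9.8] 0.3
100 [ -1.4 104.5   9.5] 0.3
110 [ -1.9 115.9   9. ] 0.2
120 [  1.3 120.4   8.6] 0.1
slope deg -2.0671217573112224 z at 63,163,175: [10.94665628  7.33728205  6.90415714]
```

{"name": "jog_arm", "arguments": {
  "plan": [
    [[0,0,0,0,-7.76,0],[0,0,0,0,-7.76,0],[0,0,0,0,-7.76,0],[0,0,0,0,-7.76,0],[0,0,0,0,-7.76,0],[0,0,0,0,-7.76,0],[0,0,0,0,-7.76,0],[0,-0.03,0,0,0,0]]
  ]
}}

```text
time: 16.9
position: [459.1, -75.6, 309.8]
ee_rot: [-1.568, 0.009, 0.022]
force: [0.0, -0.4, -1.7]
gripper_width: 0.427
```

{"name": "jog_arm", "arguments": {
  "plan": [
    [[0.035,0,0.0095,0,0,0],[0.035,0,0.0095,0,0,0],[0.035,0,0.0095,0,0,0],[0.035,0,0.0095,0,0,0],[0.034,0,0.0095,0,0,0],[0,0,0,4.5,0,0],[0,0,0,0,0,0],[0,0,0,0,0,0]]
  ]
}}

```text
time: 17.7
position: [633.9, -25.7, 312.4]
ee_rot: [-1.493, 0.001, 0.019]
force: [0.5, -0.4, -2.1]
gripper_width: 0.427
```

```bash
python3 - <<'E'
from h import *
look('w12'); tilt('w12'); s=arm.read_state(); print(s["ee_rot"])
E
```

```text
[633.9 -25.7 312.4] [ 0.46 -0.39 -2.1 ] tq [-0.059  0.08   0.014] w 0.4266
w 2000 [297.1 142.9]
w 1734 [349.4 131.9]
w 364 [272.7 268.9]
w 289 [368.2 265.4]
50 [-1.3 57.2 12.1] 0.3
60 [-1.3 64.9 11.4] 0.3
70 [-1.4 73.9 10.7] 0.3
80 [-1.6 84.2  9.7] 0.3
90 [-0.9 93.5  9. ] 0.2
100 [ -1.4 104.5   8.1] 0.4
110 [ -1.5 114.3   7.2] 0.3
120 [ -3.  124.3   6.5] 0.4
140 [  6.3 142.3   0.8] 0.3
slope deg -5.433453448853904 z at 63,163,175: [11.74750049  2.23580511  1.09440166]
[-1.49329227e+00  8.53503762e-04  1.97871546e-02]
```

View pics/w12.png

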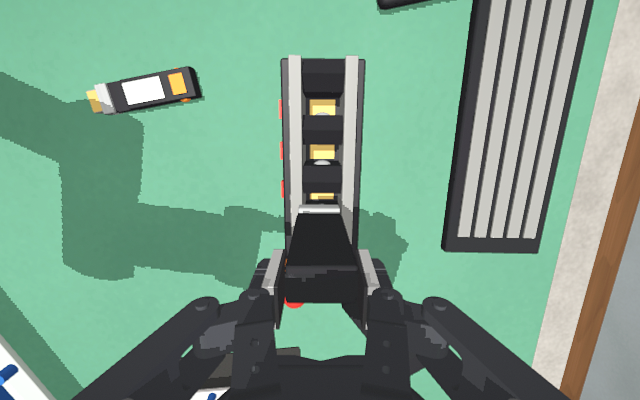

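```bash
python3 - <<'E'
from h import *
s=arm.read_state(); K,Rc,p=cam("wrist",s); d=np.load("w12_d.npy")
def w3(u,v):
    z=d[v,u]; return p+Rc@(np.linalg.inv(K)@np.array([u*z,v*z,z]))
for v in range(62,208,3): print(v,w3(322,v)[1:].round(1).tolist(),end=" ")
print()
for v in (80,140,180):
    print(v,[(u,*w3(u,v)[[0,2]].round(0).tolist()) for u in range(278,370,3)])
im=cv2.imread("pics/w12.png")[...,::-1].copy()
for b in blobs(im,(18,60,120),(32,255,255),20,(300,90,345,205)): print(int(b[0]),b[1].round(1),world((K,Rc,p),b[1],20)[0].round(1), world((K,Rc,p),cv2.boxPoints(b[2]),20)[:,:2].round(0).tolist())
E
```

```text
62 [114.9, 82.3] 65 [111.5, 86.0] 68 [108.1, 90.4] 71 [104.9, 93.1] 74 [101.9, 95.3] 77 [99.7, 92.8] 80 [97.4, 90.4] 83 [95.2, 87.3] 86 [92.8, 84.7] 89 [90.2, 83.5] 92 [88.0, 78.2] 95 [88.0, 50.7] 98 [87.6, 22.6] 101 [84.1, 23.1] 104 [80.8, 22.2] 107 [77.4, 22.4] 110 [73.9, 23.4] 113 [68.4, 64.6] 116 [64.6, 82.6] 119 [52.3, 390.8] 122 [58.6, 86.8] 125 [55.7, 89.7] 128 [52.8, 93.0] 131 [49.9, 94.8] 134 [47.0, 90.0] 137 [44.0, 88.0] 140 [40.9, 86.8] 143 [37.8, 82.9] 146 [31.2, 22.2] 149 [27.6, 22.9] 152 [23.9, 23.1] 155 [20.2, 22.3] 158 [16.6, 23.6] 161 [17.1, 63.1] 164 [14.3, 68.1] 167 [12.6, 80.7] 170 [9.9, 84.4] 173 [7.1, 87.1] 176 [4.6, 91.2] 179 [1.5, 91.5] 182 [-1.0, 94.8] 185 [-5.0, 90.3] 188 [-8.8, 87.4] 191 [-13.0, 83.2] 194 [-30.0, 21.6] 197 [-33.5, 23.6] 200 [-37.7, 22.8] 203 [-37.9, 37.9] 206 [-9.8, 158.0] 
80 [(278, 578.0, 2.0), (281, 584.0, 21.0), (284, 588.0, 23.0), (287, 591.0, 22.0), (290, 602.0, 99.0), (293, 605.0, 99.0), (296, 608.0, 99.0), (299, 611.0, 97.0), (302, 613.0, 91.0), (305, 616.0, 88.0), (308, 619.0, 90.0), (311, 622.0, 90.0), (314, 625.0, 91.0), (317, 62
[... 1191 characters left out ...]
), (311, 623.0, 93.0), (314, 626.0, 94.0), (317, 629.0, 94.0), (320, 632.0, 93.0), (323, 635.0, 94.0), (326, 638.0, 94.0), (329, 641.0, 93.0), (332, 645.0, 94.0), (335, 648.0, 93.0), (338, 651.0, 93.0), (341, 654.0, 93.0), (344, 657.0, 98.0), (347, 660.0, 99.0), (350, 663.0, 98.0), (353, 666.0, 99.0), (356, 678.0, 22.0), (359, 682.0, 23.0), (362, 689.0, 2.0), (365, 693.0, 2.0), (368, 697.0, 3.0)]
394 [322.6 106.2] [633.7  78.5  20. ] [[618.0, 86.0], [648.0, 87.0], [649.0, 69.0], [619.0, 68.0]]
357 [321.8 151.4] [633.9  24.5  20. ] [[619.0, 33.0], [649.0, 34.0], [649.0, 17.0], [619.0, 16.0]]
146 [321.4 195.6] [634.6 -32.5  20. ] [[620.0, -29.0], [650.0, -29.0], [650.0, -37.0], [620.0, -37.0]]
```

{"name": "jog_arm", "arguments": {
  "plan": [
    [[0.0025,0,-0.0075,0,0,0],[0,0.015,-0.0012,0,0,0],[0,0.015,-0.0012,0,0,0],[0,0.01,-0.0008,0,0,0],[0,0.01,-0.0008,0,0,0],[0,0,0,0,0,0]]
  ]
}}

```text
time: 18.35
position: [636.2, -32.7, 260.8]
ee_rot: [-1.492, 0.003, 0.02]
force: [0.4, 0.4, -1.5]
gripper_width: 0.427
```

```bash
python3 - <<'E'
from h import *
look('w13'); cv2.imwrite("pics/w13c.png",cv2.resize(cv2.imread("pics/w13.png")[60:320,200:440],None,fx=2,fy=2))
p,d,c=snap("side","s13"); cv2.imwrite("pics/s13c.png",cv2.resize(p[130:240,220:330,::-1],None,fx=5,fy=5))
E
```

```text
[636.2 -32.7 260.8] [ 0.36  0.42 -1.51] tq [-0.097 -0.079  0.019] w 0.4269
w 2402 [287.5 142.7]
w 2255 [353.  136.6]
w 360 [273.  268.7]
w 270 [368.  264.3]
w 193 [316.9 209.3]
w 67 [319.8 161.4]
```

View pics/w13c.png

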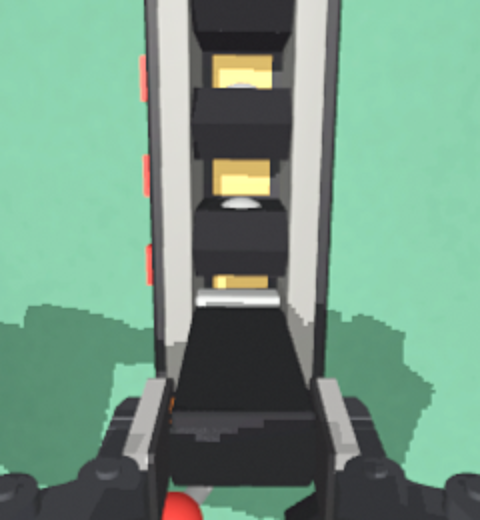

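{"name": "jog_arm", "arguments": {
  "plan": [
    [[0.0008,0.01,-0.0008,0,0,0],[0,0.01,-0.0008,0,0,0],[0,0.01,-0.0008,0,0,0],[0,0.005,-0.0004,0,0,0],[0,0,0,0,0,0]]
  ]
}}

```text
time: 18.95
position: [637.2, -32.6, 225.6]
ee_rot: [-1.492, 0.002, 0.02]
force: [-0.2, 0.8, -2.3]
gripper_width: 0.425
```

{"name": "jog_arm", "arguments": {
  "plan": [
    [[0,0.005,-0.0004,0,0,0],[0,0.005,-0.0004,0,0,0],[0,0,0,0,0,0]]
  ]
}}

```text
time: 19.25
position: [638.2, -32.8, 216.7]
ee_rot: [-1.492, -0.001, 0.02]
force: [1.2, 0.3, -2.6]
gripper_width: 0.427
```

{"name": "jog_arm", "arguments": {
  "plan": [
    [[0,0.004,-0.0003,0,0,0],[0,0.004,-0.0003,0,0,0],[0,0,0,0,0,0]]
  ]
}}

```text
time: 19.55
position: [637.9, -32.7, 208.3]
ee_rot: [-1.492, -0.0, 0.02]
force: [2.7, 0.6, -2.3]
gripper_width: 0.428
```

{"name": "jog_arm", "arguments": {
  "plan": [
    [[0,0.004,-0.0003,0,0,0],[0,0,0,0,0,0]]
  ]
}}

```text
time: 19.75
position: [637.6, -32.8, 204.1]
ee_rot: [-1.492, 0.001, 0.02]
force: [1.5, -0.8, -2.6]
gripper_width: 0.43
```

{"name": "jog_arm", "arguments": {
  "plan": [
    [[0,0.004,-0.0003,0,0,0],[0,0,0,0,0,0]]
  ]
}}

```text
time: 19.95
position: [637.5, -32.8, 200.0]
ee_rot: [-1.492, 0.001, 0.02]
force: [1.8, -1.4, -4.1]
gripper_width: 0.43
```

```bash
python3 - <<'E'
from h import *
look('w14'); tilt('w14'); cv2.imwrite("pics/w14c.png",cv2.resize(cv2.imread("pics/w14.png")[60:340,200:440],None,fx=2,fy=2))
E
```

```text
[637.5 -32.8 200. ] [ 1.82 -1.38 -4.1 ] tq [-0.204 -0.03  -0.179] w 0.4296
w 3844 [273.9 161.4]
w 3301 [360.9 144.8]
w 462 [312.7 328.1]
w 280 [368.1 264.9]
w 238 [292.2 308.2]
w 116 [317.8 170. ]
w 61 [283.3 331. ]
50 [-1.3 57.2 12.1] 0.3
60 [-1.3 64.8 11.5] 0.3
70 [-1.3 74.7 10.7] 0.3
80 [-1.2 85.7  9.8] 0.3
90 [-1.6 94.9  9.1] 0.2
100 [ -1.5 104.    8.4] 0.3
110 [ -2.4 116.7   8.5] 1.3
120 [  2.2 120.4   7. ] 0.1
slope deg -3.797150648300473 z at 63,163,175: [11.49754988  4.86055218  4.06411246]
```

View pics/w14c.png

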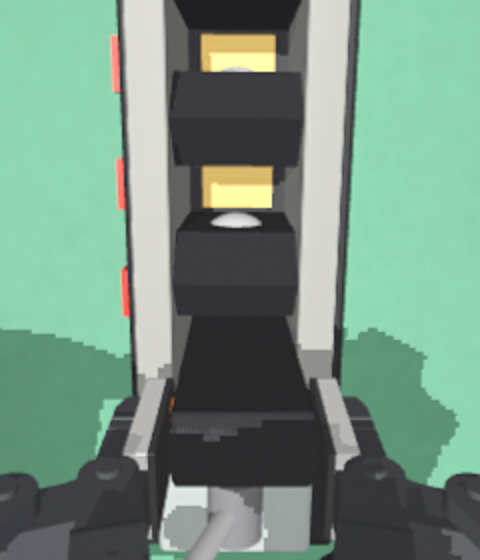

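{"name": "jog_arm", "arguments": {
  "plan": [
    [[0,0.003,-0.0002,0,0,0],[0,0,0,0,0,0]]
  ]
}}

```text
time: 20.2
position: [637.1, -32.5, 197.3]
ee_rot: [-1.492, 0.002, 0.02]
force: [-0.2, 0.1, -1.9]
gripper_width: 0.426
```

{"name": "jog_arm", "arguments": {
  "plan": [
    [[0,0.002,-0.0002,0,0,0],[0,0,0,0,0,0]]
  ]
}}

```text
time: 20.4
position: [637.6, -32.6, 196.5]
ee_rot: [-1.492, -0.0, 0.02]
force: [-0.9, -0.3, 2.5]
gripper_width: 0.427
```

{"name": "jog_arm", "arguments": {
  "plan": [
    [[0,0.001,0,0,0,0],[0,0.001,0,0,0,0],[0,0,0,0,0,0]]
  ]
}}

```text
time: 20.7
position: [637.7, -32.5, 196.4]
ee_rot: [-1.492, -0.002, 0.021]
force: [-2.7, -0.5, 10.0]
gripper_width: 0.427
```

{"name": "jog_arm", "arguments": {
  "plan": [
    [[0,0.001,0,0,0,0],[0,0.001,0,0,0,0],[0,0,0,0,0,0]]
  ]
}}

```text
time: 21.0
position: [637.8, -32.4, 196.2]
ee_rot: [-1.493, -0.003, 0.021]
force: [-4.8, -0.6, 18.8]
gripper_width: 0.43
```

{"name": "jog_arm", "arguments": {
  "plan": [
    [[0,0,0,0,0,0],[0,0,0,0,0,0],[0,0,0,0,0,0],[0,0,0,0,0,0],[0,0,0,0,0,0],[0,-0.03,0.0023,0,0,0],[0,-0.03,0.0023,0,0,0],[0,-0.03,0.0023,0,0,0]]
  ],
  "gripper": 1
}}

```text
time: 21.8
position: [637.6, -32.5, 282.7]
ee_rot: [-1.492, 0.001, 0.02]
force: [0.7, -0.3, 0.2]
gripper_width: 1.002
```

```bash
python3 - <<'E'
from h import *
look('w15'); s=arm.read_state(); K,Rc,p=cam("wrist",s); d=np.load("w15_d.npy")
for v in range(190,330,8):
    z=d[v,318]; print(v,(p+Rc@(np.linalg.inv(K)@np.array([318*z,v*z,z]))).round(1).tolist())
E
```

```text
[637.6 -32.5 282.7] [ 0.67 -0.34  0.24] tq [-0.001  0.016 -0.023] w 1.002
w 2120 [288.1 139.3]
w 2079 [348.5 137.6]
w 539 [300.3 262.5]
w 174 [326.3 285.1]
w 63 [309.8 281.3]
190 [638.5, -12.8, 90.3]
198 [638.5, -17.4, 104.5]
206 [638.5, -17.7, 132.3]
214 [638.4, -17.5, 156.4]
222 [638.5, -23.7, 156.8]
230 [638.6, -29.5, 158.4]
238 [638.8, -36.0, 158.1]
246 [640.0, -92.7, 38.7]
254 [640.1, -97.1, 52.0]
262 [640.2, -103.4, 60.1]
270 [640.3, -112.3, 62.3]
278 [640.5, -121.6, 63.9]
286 [640.7, -132.3, 63.0]
294 [641.6, -176.6, 8.2]
302 [641.8, -189.1, 8.3]
310 [642.1, -201.7, 8.4]
318 [642.3, -214.4, 8.6]
326 [642.5, -227.3, 8.9]
```

View pics/w15.png

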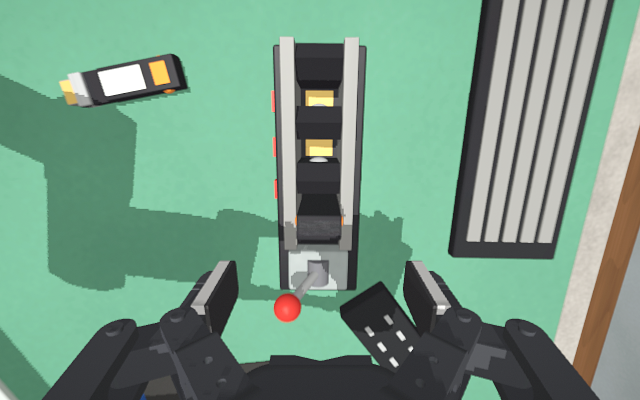

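```bash
python3 - <<'E'
from h import *
s=arm.read_state(); print(s["position"],s["ee_rot"]); K,Rc,p=cam("wrist",s); d=np.load("w15_d.npy")
for u,v in [(287,150),(289,200),(350,150),(350,200),(319,230),(289,235),(319,148),(319,98),(230,150),(230,300),(400,200),(330,250),(319,255)]:
    z=d[v,u]; print(u,v,(p+Rc@(np.linalg.inv(K)@np.array([u*z,v*z,z]))).round(1).tolist())
c=cam("wrist",s)
im=cv2.imread("pics/w15.png")[...,::-1].copy()
for b in blobs(im,(5,150,140),(25,255,255),30,(50,30,200,120)): print("A",int(b[0]),b[1].round(1),world(c,b[1],20)[0].round(0))
E
```

```text
[639.80619464 -32.82355762 288.7318043 ] [-1.49384933 -0.00918812  0.0203503 ]
287 150 [610.3, 25.8, 104.3]
289 200 [611.6, -20.2, 102.9]
350 150 [666.2, 26.9, 104.3]
350 200 [668.1, -18.6, 105.5]
319 230 [639.4, -29.6, 157.9]
289 235 [611.4, -54.5, 103.8]
319 148 [639.1, 23.2, 27.8]
319 98 [638.1, 77.3, 27.8]
230 150 [531.3, 17.4, 7.1]
230 300 [597.1, -34.2, 244.7]
400 200 [743.1, -40.9, 9.2]
330 250 [654.0, -92.5, 50.5]
319 255 [641.3, -97.9, 53.0]
A 363 [159.1  72.3] [462. 101.  20.]
A 31 [168.7  90.6] [471.  82.  20.]
```

{"name": "jog_arm", "arguments": {
  "plan": [
    [[0,0,0,-4.5,0,0],[0,0,0,0,7.94,0],[0,0,0,0,7.94,0],[0,0,0,0,7.94,0],[0,0,0,0,7.94,0],[0,0,0,0,7.94,0],[0,0,0,0,7.94,0],[0,0,0,0,7.94,0]]
  ]
}}

```text
time: 22.65
position: [637.7, -32.5, 281.7]
ee_rot: [-1.571, 0.001, -0.955]
force: [-0.1, 0.2, -0.1]
gripper_width: 1.001
```

{"name": "jog_arm", "arguments": {
  "plan": [
    [[0,0,0,0,7.94,0],[0,0,0,0,7.94,0],[0,0,0,0,7.94,0],[-0.033,0.007,-0.029,0,0,0],[-0.033,0.007,-0.029,0,0,0],[-0.033,0.007,-0.029,0,0,0],[-0.033,0.007,-0.029,0,0,0],[-0.033,0.007,-0.029,0,0,0]]
  ]
}}

```text
time: 23.45
position: [460.6, 100.2, 246.7]
ee_rot: [-1.571, 0.0, -1.366]
force: [0.9, 1.1, 0.2]
gripper_width: 1.004
```

{"name": "jog_arm", "arguments": {
  "plan": [
    [[0,0,0,0,0,0],[0,0,0,0,0,0],[0,0,0,0,0,0]]
  ]
}}

```text
time: 23.75
position: [463.4, 99.2, 247.6]
ee_rot: [-1.569, -0.001, -1.366]
force: [1.1, -0.1, -0.3]
gripper_width: 1.002
```

```bash
python3 - <<'E'
from h import *
p,d,c=snap("wrist","w16")
for b in blobs(p,(5,150,140),(25,255,255),30,(200,60,450,300)): print("o",int(b[0]),b[1].round(1),world(c,b[1],20)[0].round(1))
for b in blobs(p,(0,0,170),(179,60,255),300,(200,60,450,300)): print("w",int(b[0]),b[1].round(1),world(c,b[1],20)[0].round(1))
go([461,100,73],-1.366)
E
```

```text
o 320 [319.2 188.3] [461.  100.2  20. ]
w 866 [318.9 224.4] [420.1  92.   20. ]
w 310 [318.3 264.8] [369.9  82.4  20. ]
at [463.5  99.  247.5] [-1.569 -0.    -1.366] turn [-0.09 -0.    0.02] shift [-0.0015  0.1745 -0.0023]
```

{"name": "jog_arm", "arguments": {
  "plan": [
    [[-0.001,0.045,-0.0018,0,0,0],[0,0.045,0,0,0,0],[0,0.04,0,0,0,0],[0,0.025,0,0,0,0],[0,0.012,0,0,0,0],[0,0.0075,0,0,0,0],[0,0,0,0,0,0]]
  ]
}}

```text
time: 24.5
position: [460.8, 99.5, 71.8]
ee_rot: [-1.572, 0.0, -1.366]
force: [-0.5, -0.5, -0.4]
gripper_width: 1.002
```

{"name": "jog_arm", "arguments": {
  "plan": [
    [[0,0,0,0,0,0],[0,0,0,0,0,0],[0,0,0,0,0,0],[0,0,0,0,0,0],[0,0,0,0,0,0],[0,0,0,0,0,0],[0,0,0,0,0,0]]
  ],
  "gripper": 0
}}

```text
time: 25.2
position: [460.7, 100.1, 74.0]
ee_rot: [-1.569, -0.0, -1.365]
force: [-0.6, -0.7, 6.9]
gripper_width: 0.432
```

```bash
python3 -c "
from h import *
look('w17')"
```

```text
[460.7 100.1  74. ] [-0.63 -0.66  6.91] tq [-0.209  0.026 -0.041] w 0.4319
o 1310 [320.1 279.9]
w 2113 [320.  335.2]
```

{"name": "jog_arm", "arguments": {
  "plan": [
    [[0,-0.015,0,0,0,0],[0,-0.03,0,0,0,0],[0,-0.03,0,0,0,0],[0,-0.03,0,0,0,0],[0,-0.03,0,0,0,0],[0,-0.03,0,0,0,0],[0,-0.045,0,0,0,0],[0,0,0,0,0,0]]
  ]
}}

```text
time: 26.05
position: [463.0, 100.3, 288.8]
ee_rot: [-1.558, -0.002, -1.365]
force: [0.7, -0.5, -1.8]
gripper_width: 0.43
```

{"name": "jog_arm", "arguments": {
  "plan": [
    [[0,-0.03,0,0,0,0],[0,0,0,0,0,0],[0,0,0,0,0,0],[0,0,0,0,0,0]]
  ],
  "gripper": 0.443
}}

```text
time: 26.45
position: [459.3, 100.0, 311.2]
ee_rot: [-1.574, 0.0, -1.365]
force: [0.8, 0.6, -0.8]
gripper_width: 0.446
```

{"name": "jog_arm", "arguments": {
  "plan": [
    [[0,0,0,0,0,0],[0,0,0,0,0,0],[0,0,0,0,0,0],[0,0,0,0,0,0]]
  ],
  "gripper": 0.447
}}

```text
time: 26.85
position: [460.1, 100.0, 312.4]
ee_rot: [-1.571, 0.0, -1.365]
force: [0.4, 0.4, -1.9]
gripper_width: 0.446
```

{"name": "jog_arm", "arguments": {
  "plan": [
    [[0,0,0,0,0,0],[0,0,0,0,0,0],[0,0,0,0,0,0],[0,0,0,0,0,0]]
  ],
  "gripper": 0.45
}}

```text
time: 27.25
position: [460.2, 100.0, 312.8]
ee_rot: [-1.571, 0.0, -1.365]
force: [-0.4, 0.3, -1.3]
gripper_width: 0.445
```

```bash
python3 -c "
from h import *
look('w18'); tilt('w18')"
```

```text
[460.2 100.  312.8] [-0.35  0.34 -1.34] tq [ 0.015 -0.016  0.01 ] w 0.4445
40 [-0.2 49.2 15.8] 0.9
50 [-2.4 50.6 16.6] 0.9
70 [-1.1 74.8  6.2] 0.2
140 [ -1.5 143.7 -27.1] 0.4
300 [ -2.7 309.5 -84.5] 15.1
310 [ -2.3 311.1 -86.2] 13.2
slope deg -21.207241976126355 z at 63,163,175: [  9.95859332 -28.84339238 -33.49963067]
```

{"name": "jog_arm", "arguments": {
  "plan": [
    [[0,0,0,0,0,0],[0,0,0,0,0,0],[0,0,0,0,0,0],[0,0,0,0,0,0],[0,0,0,0,0,0],[0,0,0,0,0,0]]
  ],
  "gripper": 0.451
}}

```text
time: 27.9
position: [460.2, 100.0, 312.7]
ee_rot: [-1.571, 0.0, -1.365]
force: [0.2, -0.2, -2.2]
gripper_width: 0.45
```

{"name": "jog_arm", "arguments": {
  "plan": [
    [[0,0,0,0,0,0],[0,0,0,0,0,0],[0,0,0,0,0,0],[0,0,0,0,0,0],[0,0,0,0,0,0]]
  ],
  "gripper": 0
}}

```text
time: 28.4
position: [460.2, 100.0, 312.7]
ee_rot: [-1.571, 0.0, -1.365]
force: [0.3, -0.3, -1.2]
gripper_width: 0.423
```

```bash
python3 -c "
from h import *
look('w19'); tilt('w19')"
```

```text
[460.2 100.  312.7] [ 0.32 -0.26 -1.18] tq [ 0.088 -0.048  0.084] w 0.4233
40 [-1.3 49.4 15.2] 0.6
50 [-0.8 51.4 17.1] 0.8
300 [  4.4 309.7 -92.5] 11.4
310 [ -3.3 310.9 -88. ] 15.1
slope deg -21.94770561900736 z at 63,163,175: [ 11.39770902 -28.89878295 -33.73436198]
```

{"name": "jog_arm", "arguments": {
  "plan": [
    [[0,0,0,0,0,0],[0,0,0,0,0,0],[0,0,0,0,0,0],[0,0,0,0,0,0],[0,0,0,0,0,0],[0,0,0,0,0,0]]
  ],
  "gripper": 0.4525
}}

```text
time: 29.05
position: [460.2, 100.0, 312.7]
ee_rot: [-1.571, 0.0, -1.365]
force: [-0.5, 0.4, -2.3]
gripper_width: 0.452
```

```bash
python3 -c "
from h import *
look('w20'); tilt('w20',200,280)"
```

```text
[460.2 100.  312.7] [-0.46  0.42 -2.28] tq [-0.009 -0.024 -0.051] w 0.4523
40 [-1.  46.4 10.9] 3.0
50 [-1.2 55.4 13.8] 1.3
60 [-0.8 67.3  9.9] 0.8
70 [-1.2 77.7  6.5] 0.2
80 [-1.2 88.7  3. ] 0.4
100 [ -1.3 101.2  -1. ] 0.3
110 [ -1.3 116.4  -6.1] 0.2
140 [ -1.5 146.  -17.3] 0.3
150 [ -1.5 154.2 -18.3] 0.1
300 [ -9.5 309.6 -54.7] 11.8
310 [ -1.1 311.  -64.4] 12.7
slope deg -15.98016307044083 z at 63,163,175: [  8.03180821 -20.60526539 -24.04171422]
```

Slope now about -18°; ease slightly more.

{"name": "jog_arm", "arguments": {
  "plan": [
    [[0,0,0,0,0,0],[0,0,0,0,0,0],[0,0,0,0,0,0],[0,0,0,0,0,0],[0,0,0,0,0,0],[0,0,0,0,0,0]]
  ],
  "gripper": 0.4545
}}

```text
time: 29.7
position: [460.2, 100.0, 312.7]
ee_rot: [-1.571, 0.0, -1.365]
force: [0.8, -0.2, -1.2]
gripper_width: 0.459
```

```bash
python3 -c "
from h import *
look('w21'); tilt('w21',200,280)"
```

```text
[460.2 100.  312.7] [ 0.78 -0.25 -1.22] tq [0.043 0.005 0.004] w 0.4588
40 [-1.  46.4 10.9] 3.1
50 [-1.9 55.  13.8] 1.0
60 [-0.2 65.3 10.5] 1.1
70 [-1.2 76.5  7.2] 0.2
80 [-1.2 86.6  4. ] 0.3
90 [-1.2 97.3  0.9] 0.3
100 [ -1.8 109.4  -2.7] 0.2
110 [ -1.  110.2  -3.1] 0.1
120 [ -1.4 125.   -7.6] 0.3
140 [ -1.5 146.8 -15. ] 0.2
300 [ -6.6 309.7 -64.2] 10.1
310 [ -1.9 311.  -63.3] 13.1
slope deg -16.067657378968732 z at 63,163,175: [  8.36061665 -20.44175891 -23.89804398]
```

{"name": "jog_arm", "arguments": {
  "plan": [
    [[0,0,0,0,0,0],[0,0,0,0,0,0],[0,0,0,0,0,0],[0,0,0,0,0,0]]
  ],
  "gripper": 0.457
}}

```text
time: 30.15
position: [460.2, 100.0, 312.7]
ee_rot: [-1.571, 0.0, -1.365]
force: [-0.5, -0.4, -1.6]
gripper_width: 0.462
```

```bash
python3 -c "
from h import *
look('w22'); tilt('w22',200,280)"
```

```text
[460.2 100.  312.7] [-0.48 -0.39 -1.61] tq [-0.028 -0.002 -0.01 ] w 0.4622
40 [-1.  45.9 10.4] 2.7
50 [-1.  53.8 13. ] 0.7
60 [-1.1 64.  10.9] 0.7
70 [-0.6 75.6  8.4] 0.8
80 [-1.9 85.2  6.3] 0.5
90 [-1.2 93.8  4.6] 0.2
100 [ -1.3 102.8   2.5] 0.2
110 [ -1.3 112.    0.6] 0.2
120 [ -1.3 122.   -1.5] 0.3
140 [ -2.2 147.3  -8.6] 1.2
300 [ 1.000e-01  3.096e+02 -6.060e+01] 7.4
310 [ -2.9 310.9 -55. ] 8.9
slope deg -14.663437261192774 z at 63,163,175: [  9.63559073 -16.53072355 -19.67068127]
```

{"name": "jog_arm", "arguments": {
  "plan": [
    [[0,0,0,0,0,0],[0,0,0,0,0,0],[0,0,0,0,0,0],[0,0,0,0,0,0],[0,0,0,0,0,0],[0,0,0,0,-7.94,0],[0,0,0,0,-7.94,0],[0,0,0,0,-7.94,0]]
  ],
  "gripper": 0
}}

```text
time: 31.0
position: [460.2, 100.0, 312.7]
ee_rot: [-1.571, 0.0, -0.944]
force: [0.5, -0.0, -2.2]
gripper_width: 0.433
```

{"name": "jog_arm", "arguments": {
  "plan": [
    [[0,0,0,0,-7.94,0],[0,0,0,0,-7.94,0],[0,0,0,0,-7.94,0],[0,0,0,0,-7.94,0],[0,0,0,0,-7.94,0],[0,0,0,0,-7.94,0],[0,0,0,0,-7.94,0],[0,0,0,0,0,0]]
  ]
}}

```text
time: 31.8
position: [460.1, 100.0, 312.7]
ee_rot: [-1.571, 0.0, 0.02]
force: [-0.8, -0.0, -1.4]
gripper_width: 0.427
```

{"name": "jog_arm", "arguments": {
  "plan": [
    [[0.0347,0,-0.0185,0,0,0],[0.0347,0,-0.0185,0,0,0],[0.0347,0,-0.0185,0,0,0],[0.0347,0,-0.0185,0,0,0],[0.0347,0,-0.0185,0,0,0],[0,0,0,6,0,0],[0,0,0,6,0,0],[0,0,0,0,0,0]]
  ]
}}

```text
time: 32.6
position: [635.9, 8.7, 311.4]
ee_rot: [-1.361, 0.003, 0.014]
force: [0.4, -0.9, -2.9]
gripper_width: 0.425
```

{"name": "jog_arm", "arguments": {
  "plan": [
    [[0,0,0,0,0,0],[0,0,0,0,0,0]]
  ]
}}

```text
time: 32.8
position: [635.3, 11.6, 312.9]
ee_rot: [-1.363, -0.0, 0.02]
force: [-0.1, 0.1, -1.6]
gripper_width: 0.429
```

```bash
python3 - <<'E'
from h import *
look('w23'); tilt('w23',200,280); s=arm.read_state(); print(s["ee_rot"])
K,Rc,p=cam("wrist",s); d=np.load("w23_d.npy")
def w3(u,v):
    z=d[v,u]; return p+Rc@(np.linalg.inv(K)@np.array([u*z,v*z,z]))
for v in range(100,290,4): print(v,w3(321,v)[1:].round(1).tolist(),end=" ")
E
```

```text
[635.3  11.6 312.9] [-0.15  0.08 -1.64] tq [-0.124  0.021 -0.015] w 0.4293
w 1279 [297.  187.3]
w 1057 [345.6 177.6]
w 822 [315.2 317.6]
w 433 [271.9 270.6]
w 396 [368.5 270.2]
40 [-1.2 46.9 11.8] 3.0
50 [-1.3 56.1 14.5] 0.8
60 [-1.2 65.5 11.7] 0.9
70 [-1.3 74.5  9.4] 0.2
80 [-1.3 82.8  7.1] 0.2
90 [-1.4 92.   4.6] 0.1
100 [ -1.4 102.6   1.6] 0.3
110 [ -1.5 114.4  -1.6] 0.2
120 [ -1.5 127.4  -5.1] 0.2
140 [ -1.6 147.7 -11.5] 0.2
220 [ -1.3 227.3 -15.9] 2.1
230 [ -2.8 231.3 -22. ] 1.5
240 [ -2.  243.6 -48.6] 1.1
250 [  5.1 250.1 -48.3] 0.0
260 [ -3.5 262.6 -53.4] 0.4
280 [ -2.6 285.9 -52.3] 4.3
slope deg -14.656292975870159 z at 63,163,175: [ 10.31705724 -15.83593461 -18.97429364]
[-1.36249080e+00 -3.11370627e-04  2.08443431e-02]
100 [168.0, 3.5] 104 [163.2, 1.7] 108 [157.6, 4.3] 112 [152.6, 3.7] 116 [147.8, 2.0] 120 [142.5, 2.6] 124 [137.3, 2.2] 128 [129.6, 21.0] 132 [117.6, 80.2] 136 [112.8, 85.4] 140 [108.2, 89.8] 144 [103.7, 94.4] 148 [99.9, 91.4] 152 [95.9, 88.7] 156 [91.9, 85.1] 160 [87.9, 72.9] 164 [84.2, 22.5] 168 [79.1, 23.3] 172 [74.0, 22.8] 176 [69.8, 58.0] 180 [66.0, 78.4] 184 [61.9, 84.1] 188 [57.8, 88.3] 192 [53.8, 91.5] 196 [49.9, 95.2] 200 [44.8, 88.1] 204 [40.0, 84.1] 208 [27.0, 21.8] 212 [21.8, 22.6] 216 [16.5, 22.3] 220 [17.9, 59.7] 224 [14.6, 67.6] 228 [30.4, 166.7] 232 [33.8, 196.8] 236 [34.6, 212.3] 240 [35.7, 227.6] 244 [36.3, 239.4] 248 [36.7, 249.1] 252 [37.4, 258.9] 256 [37.9, 267.2] 260 [36.7, 269.4] 264 [34.8, 269.6] 268 [33.0, 269.9] 272 [31.4, 270.7] 276 [29.2, 270.1] 280 [27.5, 270.6] 284 [25.4, 270.2] 288 [23.5, 270.3]
```

View pics/w23.png

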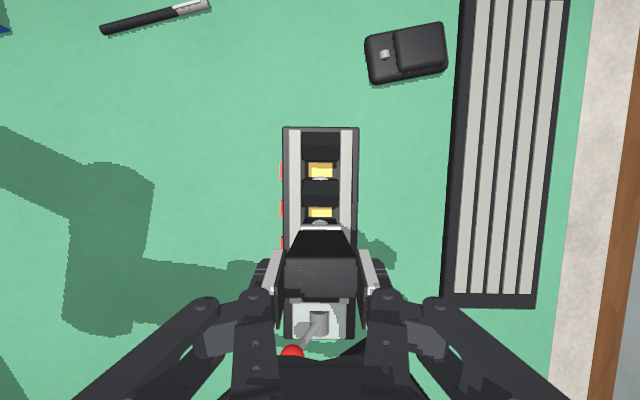

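{"name": "jog_arm", "arguments": {
  "plan": [
    [[0,0,0,3.4,0,0],[0.001,-0.0015,-0.0054,0,0,0],[0,0.0145,-0.004,0,0,0],[0,0.0145,-0.004,0,0,0],[0,0.0096,-0.00265,0,0,0],[0,0,0,0,0,0],[0,0,0,0,0,0]]
  ]
}}

```text
time: 33.55
position: [636.8, 5.7, 273.0]
ee_rot: [-1.302, -0.0, 0.021]
force: [0.3, 0.1, -1.1]
gripper_width: 0.425
```

```bash
python3 - <<'E'
from h import *
look('w24'); s=arm.read_state(); print(s["ee_rot"])
K,Rc,p=cam("wrist",s); d=np.load("w24_d.npy")
def w3(u,v):
    z=d[v,u]; return p+Rc@(np.linalg.inv(K)@np.array([u*z,v*z,z]))
for v in range(120,290,4): print(v,w3(321,v)[1:].round(1).tolist(),end=" ")
cv2.imwrite("pics/w24c.png",cv2.resize(cv2.imread("pics/w24.png")[100:340,200:440],None,fx=2,fy=2))
E
```

```text
[636.8   5.7 273. ] [ 0.29  0.12 -1.08] tq [-0.179 -0.035  0.025] w 0.4248
w 1390 [289.4 187.5]
w 1319 [347.5 182. ]
w 430 [271.8 270.6]
w 410 [368.7 270.2]
w 288 [289.5 317.3]
w 281 [295.3 343.9]
w 186 [319.9 228.1]
[-1.30247482e+00 -1.29401269e-03  2.05580742e-02]
120 [147.9, 1.9] 124 [142.9, 2.9] 128 [138.0, 3.3] 132 [129.8, 21.4] 136 [115.0, 82.1] 140 [110.4, 87.5] 144 [106.1, 91.4] 148 [102.1, 94.4] 152 [98.7, 92.0] 156 [95.4, 88.6] 160 [92.0, 83.9] 164 [88.4, 81.5] 168 [87.5, 32.3] 172 [83.4, 23.7] 176 [78.8, 23.0] 180 [74.1, 22.5] 184 [69.3, 57.9] 188 [65.2, 80.9] 192 [61.4, 84.8] 196 [57.7, 87.8] 200 [54.1, 91.9] 204 [50.6, 95.3] 208 [46.5, 90.9] 212 [42.4, 87.2] 216 [38.0, 82.0] 220 [27.2, 23.4] 224 [22.6, 24.6] 228 [32.9, 128.0] 232 [34.3, 157.2] 236 [34.3, 174.0] 240 [34.3, 188.1] 244 [34.4, 200.5] 248 [34.5, 212.1] 252 [34.5, 221.1] 256 [34.8, 230.6] 260 [33.4, 232.5] 264 [31.3, 231.7] 268 [29.2, 230.8] 272 [27.8, 232.6] 276 [25.1, 230.1] 280 [23.5, 231.0] 284 [21.9, 231.9] 288 [20.0, 231.8]
```

View pics/w24c.png

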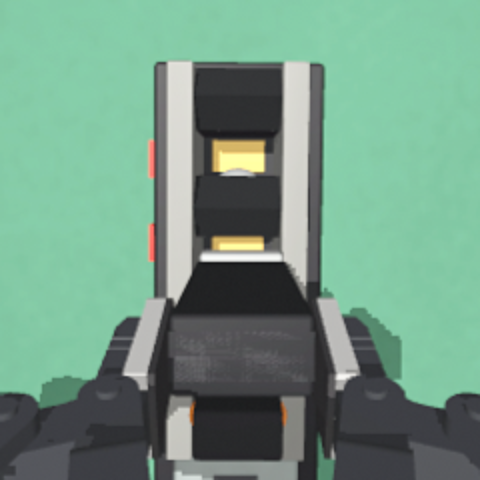

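{"name": "jog_arm", "arguments": {
  "plan": [
    [[-0.0007,0.0096,-0.00265,0,0,0],[0,0.0096,-0.00265,0,0,0],[0,0.0096,-0.00265,0,0,0],[0,0.0096,-0.00265,0,0,0],[0,0.0048,-0.0013,0,0,0],[0,0,0,0,0,0]]
  ]
}}

```text
time: 34.2
position: [635.4, 5.5, 226.5]
ee_rot: [-1.301, 0.002, 0.02]
force: [1.2, 0.7, -1.9]
gripper_width: 0.424
```

{"name": "jog_arm", "arguments": {
  "plan": [
    [[0,0.0048,-0.0013,0,0,0],[0,0.0048,-0.0013,0,0,0],[0,0,0,0,0,0]]
  ]
}}

```text
time: 34.5
position: [636.3, 5.4, 217.7]
ee_rot: [-1.302, -0.001, 0.02]
force: [0.9, 0.4, -2.2]
gripper_width: 0.426
```

{"name": "jog_arm", "arguments": {
  "plan": [
    [[0,0.0048,-0.0013,0,0,0],[0,0.0048,-0.0013,0,0,0],[0,0,0,0,0,0]]
  ]
}}

```text
time: 34.8
position: [636.0, 5.5, 207.2]
ee_rot: [-1.302, 0.0, 0.02]
force: [1.5, -0.9, -3.6]
gripper_width: 0.428
```

{"name": "jog_arm", "arguments": {
  "plan": [
    [[0,0.0048,-0.0013,0,0,0],[0,0.0038,-0.0011,0,0,0],[0,0,0,0,0,0]]
  ]
}}

```text
time: 35.1
position: [635.5, 5.4, 197.8]
ee_rot: [-1.302, 0.002, 0.02]
force: [1.5, 0.6, -4.4]
gripper_width: 0.426
```

{"name": "jog_arm", "arguments": {
  "plan": [
    [[0,0.0029,-0.0008,0,0,0],[0,0.0019,-0.0005,0,0,0],[0,0,0,0,0,0]]
  ]
}}

```text
time: 35.4
position: [635.7, 5.5, 193.8]
ee_rot: [-1.302, 0.001, 0.02]
force: [-0.1, -0.2, -0.9]
gripper_width: 0.427
```

{"name": "jog_arm", "arguments": {
  "plan": [
    [[0,0.001,-0.0003,0,0,0],[0,0.001,-0.0003,0,0,0],[0,0,0,0,0,0]]
  ]
}}

```text
time: 35.7
position: [635.9, 5.7, 193.6]
ee_rot: [-1.301, -0.001, 0.021]
force: [-1.9, -1.0, 7.1]
gripper_width: 0.426
```

{"name": "jog_arm", "arguments": {
  "plan": [
    [[0,0.001,-0.0003,0,0,0],[0,0.001,-0.0003,0,0,0],[0,0,0,0,0,0]]
  ]
}}

```text
time: 36.0
position: [636.0, 6.0, 193.5]
ee_rot: [-1.3, -0.002, 0.021]
force: [-3.1, -0.2, 15.3]
gripper_width: 0.43
```

{"name": "jog_arm", "arguments": {
  "plan": [
    [[0,0,0,0,0,0],[0,0,0,0,0,0],[0,0,0,0,0,0],[0,0,0,0,0,0],[0,0,0,0,0,0],[0,-0.029,0.008,0,0,0],[0,-0.029,0.008,0,0,0],[0,-0.029,0.008,0,0,0]]
  ],
  "gripper": 1
}}

```text
time: 36.8
position: [635.8, 5.5, 280.7]
ee_rot: [-1.302, 0.001, 0.02]
force: [-0.2, -0.9, 0.0]
gripper_width: 0.999
```

{"name": "jog_arm", "arguments": {
  "plan": [
    [[0,0,0,-7.65,0,0],[0,0,0,-7.65,0,0],[0,0,0,0,0,0],[0,0,0,0,0,0]]
  ]
}}

```text
time: 37.2
position: [635.7, 6.3, 279.8]
ee_rot: [-1.567, 0.001, 0.022]
force: [-0.2, -0.1, 0.4]
gripper_width: 1.005
```

```bash
python3 - <<'E'
from h import *
look('w25'); s=arm.read_state(); print(s["ee_rot"])
c=cam("wrist",s); K,Rc,p=c; d=np.load("w25_d.npy")
def w3(u,v):
    z=d[v,u]; return p+Rc@(np.linalg.inv(K)@np.array([u*z,v*z,z]))
for v in range(150,330,5): print(v,w3(319,v)[1:].round(1).tolist(),end=" ")
im=cv2.imread("pics/w25.png")[...,::-1].copy()
for b in blobs(im,(0,150,100),(6,255,255),60): print("red",b[0],b[1],w3(*b[1].round().astype(int)).round(0),world(c,b[1],112)[0].round(0))
P,D,C=snap("top","t25")
for b in blobs(P,(5,150,140),(25,255,255),6): print("top orange",int(b[0]),b[1].round(0))
for b in blobs(P,(0,150,100),(6,255,255),6,(340,110,380,160)): print("top red",b[0],b[1],world(C,b[1],112)[0].round(0))
print(pix(c,[609,-119,112]))
E
```

```text
[635.7   6.3 279.8] [-0.19 -0.1   0.43] tq [ 0.014 -0.046 -0.038] w 1.0049
w 1925 [288.9 138. ]
w 1722 [351.2 131.4]
w 417 [293.7 264.5]
[-1.56686388e+00  1.22679741e-03  2.06666835e-02]
150 [51.3, 93.4] 155 [46.5, 91.2] 160 [41.3, 87.2] 165 [35.5, 81.0] 170 [33.6, 94.7] 175 [33.3, 112.8] 180 [33.3, 130.1] 185 [33.7, 146.5] 190 [31.3, 151.3] 195 [27.4, 150.7] 200 [24.0, 152.0] 205 [19.9, 151.3] 210 [16.3, 151.8] 215 [-13.8, 83.3] 220 [-18.8, 84.1] 225 [-19.9, 94.2] 230 [-20.9, 103.7] 235 [-20.8, 114.9] 240 [-21.7, 123.2] 245 [-21.5, 133.2] 250 [-22.1, 140.7] 255 [-22.5, 148.2] 260 [-25.1, 151.6] 265 [-29.7, 151.2] 270 [-33.4, 152.4] 275 [-38.8, 151.1] 280 [-105.4, 56.8] 285 [-112.1, 57.1] 290 [-118.6, 57.6] 295 [-126.8, 56.0] 300 [-140.2, 47.6] 305 [-183.4, 1.6] 310 [-191.8, 1.9] 315 [-200.7, 1.7] 320 [-209.9, 1.4] 325 [-218.7, 1.5] red 548.0 [289.24087591 326.6770073 ] [ 608. -110.  129.] [ 606. -124.  112.]
top orange 25 [193. 131.]
top orange 16 [172. 127.]
top red 49.0 [361.95918367 133.69387755] [ 610. -119.  112.]
[292.01884664 322.34834453]
```

{"name": "jog_arm", "arguments": {
  "plan": [
    [[-0.019,0,-0.0313,0,0,0],[-0.019,0,-0.0313,0,0,0],[-0.019,0,-0.0313,0,0,0],[-0.019,0,-0.0313,0,0,0],[0,0,0,0,0,0],[0,0,0,0,0,0],[0,0,0,0,0,0],[0,0,0,0,0,0]]
  ],
  "gripper": 0
}}

```text
time: 38.1
position: [563.0, -120.6, 279.7]
ee_rot: [-1.568, -0.0, 0.021]
force: [0.3, 0.7, -1.7]
gripper_width: -0.0
```

{"name": "jog_arm", "arguments": {
  "plan": [
    [[0,0.035,0,0,0,0],[0,0.035,0,0,0,0],[0,0.025,0,0,0,0],[0,0.01,0,0,0,0],[0,0,0,0,0,0],[0,0,0,0,0,0]]
  ]
}}

```text
time: 38.7
position: [563.5, -120.9, 175.9]
ee_rot: [-1.57, -0.002, 0.021]
force: [-0.7, -0.2, -0.4]
gripper_width: 0.002
```

{"name": "jog_arm", "arguments": {
  "plan": [
    [[0.012,0,0,0,0,0],[0.012,0,0,0,0,0],[0.012,0,0,0,0,0],[0.012,0,0,0,0,0],[0.012,0,0,0,0,0],[0.01,0,0,0,0,0],[0,0,0,0,0,0]]
  ]
}}

```text
time: 39.4
position: [634.3, -119.6, 174.5]
ee_rot: [-1.569, -0.001, 0.021]
force: [-1.0, -0.5, -1.4]
gripper_width: -0.002
```

{"name": "jog_arm", "arguments": {
  "plan": [
    [[0.006,0,0,0,0,0],[0.006,0,0,0,0,0],[0.003,0,0,0,0,0],[0,0,0,0,0,0]]
  ]
}}

```text
time: 39.8
position: [647.9, -119.3, 174.9]
ee_rot: [-1.569, -0.0, 0.02]
force: [-0.2, 0.4, -0.7]
gripper_width: 0.002
```

```bash
python3 - <<'E'
from h import *
for n in ("top","side","wrist"):
    P,D,C=snap(n,n+"26")
    for b in blobs(P,(0,150,100),(6,255,255),10): 
        w=world(C,b[1],112)[0]
        if abs(w[0]-650)<80 and abs(w[1]+119)<60: print(n,b[0],b[1],w.round(0))
E
```

```text
side 30.0 [269.63333333 150.63333333] [ 675. -119.  112.]
wrist 1983.0 [372.1301059  269.31719617] [ 675. -118.  112.]
```

{"name": "jog_arm", "arguments": {
  "plan": [
    [[0.004,0,0,0,0,0],[0.003,0,0,0,0,0],[0,0,0,0,0,0]]
  ]
}}

```text
time: 40.25
position: [649.8, -119.3, 175.0]
ee_rot: [-1.569, 0.012, 0.021]
force: [-11.7, -0.7, 7.4]
gripper_width: -0.001
```

{"name": "jog_arm", "arguments": {
  "plan": [
    [[0.002,0,0,0,0,0],[0.002,0,0,0,0,0],[0,0,0,0,0,0]]
  ]
}}

```text
time: 40.55
position: [650.7, -119.2, 174.9]
ee_rot: [-1.568, 0.019, 0.021]
force: [-18.2, -1.2, 11.6]
gripper_width: 0.001
```

{"name": "jog_arm", "arguments": {
  "plan": [
    [[-0.015,0,0,0,0,0],[-0.03,0,0,0,0,0],[-0.03,0,0,0,0,0],[0,-0.04,0,0,0,0],[0,-0.04,0,0,0,0],[0,-0.04,0,0,0,0],[-0.04,0,0,0,0,0],[-0.04,0,0,0,0,0]]
  ]
}}

```text
time: 41.35
position: [504.1, -122.9, 296.8]
ee_rot: [-1.571, -0.005, 0.021]
force: [-1.4, -0.0, -0.4]
gripper_width: -0.003
```

{"name": "jog_arm", "arguments": {
  "plan": [
    [[-0.04,0,0.03,0,0,0],[-0.04,0,0.03,0,0,0],[-0.02,0,0,0,0,0],[0,0,0,0,0,0],[0,0,0,0,0,0],[0,0,0,0,0,0]]
  ]
}}

```text
time: 41.95
position: [403.9, -65.1, 295.5]
ee_rot: [-1.57, -0.002, 0.02]
force: [0.2, 0.1, -0.1]
gripper_width: 0.0
```

```bash
python3 - <<'E'
from h import *
s=arm.read_state(); print(s["time"],s["force"],s["position"])
for n in ("top","side"):
    P,D,C=snap(n,n+"27")
    for b in blobs(P,(0,150,100),(6,255,255),6):
        w=world(C,b[1],112)[0]
        if abs(w[0]-650)<80 and abs(w[1]+119)<60: print(n,"knob",b[0],b[1],w.round(0))
    for b in blobs(P,(105,120,80),(125,255,255),40):
        w=world(C,b[1],68)[0]
        if abs(w[0]-480)<60 and abs(w[1]+370)<60: print(n,"bar",w.round(0))
a=cv2.imread("pics/top27.png"); b=cv2.imread("pics/side27.png")
cv2.imwrite("pics/f.png",np.vstack([cv2.resize(a[30:250,160:500],(765,495))[:300],cv2.resize(b[100:260,200:455],(478,300))] if 0 else [cv2.resize(a[80:235,225:485],(500,298)),cv2.resize(b[100:250,200:450],(500,300))]))
E
```

```text
41.95 [ 0.23650614  0.14101193 -0.05191994] [403.86412783 -65.10624467 295.45761149]
top knob 48.0 [360.02083333 112.625     ] [ 674. -117.  112.]
top bar [ 477. -367.   68.]
side knob 39.0 [269.58974359 150.25641026] [ 676. -121.  112.]
```

View pics/f.png

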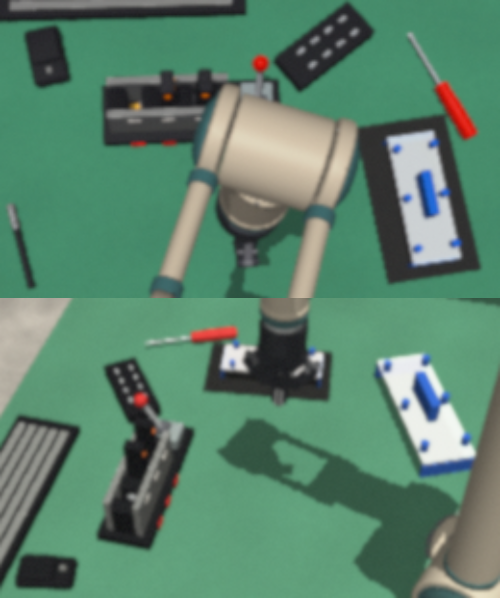

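```bash
python3 - <<'E'
from h import *
def tri(pts):
    A=np.zeros((3,3));b=np.zeros(3)
    for n,px in pts:
        K,Rc,p=cam(n); r=Rc@np.linalg.inv(K)@[*px,1]; r/=np.linalg.norm(r); M=np.eye(3)-np.outer(r,r); A+=M;b+=M@p
    return np.linalg.solve(A,b).round(1)
out=[]
for t,s in (("top1","side1"),("top27","side27")):
    q=[]
    for n,f in (("top",t),("side",s)):
        im=cv2.imread(f"pics/{f}.png")[...,::-1].copy(); C=cam(n)
        for b in blobs(im,(0,120,80),(8,255,255),8):
            w=world(C,b[1],112)[0]
            if abs(w[0]-645)<60 and abs(w[1]+119)<40: print(f,b[0],b[1],w.round(0)); q.append((n,b[1]))
    print(tri(q[:2]) if len(q)>1 else q)
E
```

```text
top1 60.0 [361.73333333 133.91666667] [ 610. -119.  112.]
side1 33.0 [286.93939394 152.57575758] [ 610. -126.  112.]
[ 607.1 -117.8  120.2]
top27 55.0 [360.03636364 112.56363636] [ 675. -117.  112.]
side27 47.0 [269.76595745 150.42553191] [ 675. -121.  112.]
[ 673.2 -116.4  116.4]
```

```bash
python3 -c "
from bench import arm
print(arm.hand_in())"
```

```text
the job is handed in; nothing more can be done
None
```

The job is done and handed in at about 42 s of robot time. `hand_in` reports no verdict.

**Cover:** it stands released on the mat. The top view puts its bar at (477, -367) mm, against a mat centre of (482, -371).

**Modules:** the top view showed only two modules on the bench and no orange markers left on it afterwards. They are in bay 0 and bay 1. Each was pushed until it stopped hard on the bay floor, with 15 to 19 N of push. Their tops measured about 150 mm up, which is the fully home height, and the bay 0 module leans about 0.05 rad (limit 0.12). I could not read the sprung balls directly. I took the clicks from a brief downward pull on the wrist followed by the hard stop.

**Lever:** I pushed it over until it met a stop at about 18 N. The cameras put the knob's travel at 66 mm, less than the 77 mm I expected. Its end position (about 675 mm) matches fully on, while its start position read nearer the middle than expected. I put the difference down to measurement bias.

**Bystanders and arm:** the robot never touched the pen or the other bystanders. They look unmoved in the final pictures, but I did not measure them. The arm was clear of everything at hand-in.

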